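Clear used culture flasks into the autoclave bin and hang up the tray

TASK

Clear away the used pink culture flasks: collect all of them on the steel tray, then carry the loaded tray to the yellow bin and tip it so that the flasks slide off its open edge into the bin. Then put the empty tray away: hook it onto the rail at the rail's open end, where no keeper rod runs above, and slide it along the rail under the keeper rod until its hook hangs centred below the green marker, and leave it hanging there. Leave the other things on the bench as they are.

Things in the scene. Friction and masses are not known exactly. Their poses are not given: they have to be found in the camera images.
- flask_a: Used cell-culture flask, pink flat body 60 x 42 x 24 mm with a blue round cap (23 mm dia.) on its end, 85 mm long in all, 35 g. Origin at the middle of its length, width and thickness; x along its length towards the cap (body from x = -42 to +18 mm), y across its 42 mm width, z through its 24 mm thickness. Lies flat on the bench at the start. None if absent.
- flask_b: Used cell-culture flask, pink flat body 60 x 42 x 24 mm with a blue round cap (23 mm dia.) on its end, 85 mm long in all, 35 g. Origin at the middle of its length, width and thickness; x along its length towards the cap (body from x = -42 to +18 mm), y across its 42 mm width, z through its 24 mm thickness. Lies flat on the bench at the start. None if absent.
- flask_c: Used cell-culture flask, pink flat body 60 x 42 x 24 mm with a blue round cap (23 mm dia.) on its end, 85 mm long in all, 35 g. Origin at the middle of its length, width and thickness; x along its length towards the cap (body from x = -42 to +18 mm), y across its 42 mm width, z through its 24 mm thickness. Lies flat on the bench at the start. None if absent.
- flask_d: Used cell-culture flask, pink flat body 60 x 42 x 24 mm with a blue round cap (23 mm dia.) on its end, 85 mm long in all, 35 g. Origin at the middle of its length, width and thickness; x along its length towards the cap (body from x = -42 to +18 mm), y across its 42 mm width, z through its 24 mm thickness. Lies flat on the bench at the start. None if absent.
- flask_e: Used cell-culture flask, pink flat body 60 x 42 x 24 mm with a blue round cap (23 mm dia.) on its end, 85 mm long in all, 35 g. Origin at the middle of its length, width and thickness; x along its length towards the cap (body from x = -42 to +18 mm), y across its 42 mm width, z through its 24 mm thickness. Lies flat on the bench at the start. None if absent.
- tray: Steel discard tray, loose, 0.35 kg: floor 260 (x, from -140 to +120) x 230 (y) mm, 3 mm thick, side walls 25 mm high at y = +-115, back wall 45 mm high at x = +120 (its middle 90 mm rise to 84 mm), the edge at x = -140 open: the pouring lip. Origin on the underside; z up. Stands flat on the bench at the start. Flasks begin to slide on it, or on the bench, at 25 to 36 degrees of tilt.
- tray_grip (a point): Middle of the tray's blue grip bar, at (60, 0, 60) mm in the tray's frame; same axes as the tray. The bar runs along y, 80 mm long, 16 mm thick (x), 28 mm high (z = 46 to 74 mm), free underneath, so that flasks pass below it; two arms at y = +-36 mm carry it from the back wall, 50 mm clear between bar and wall. Pinch it across x from above.
- tray_hook (a point): Tray's hook, at (132, 0, 80) mm in the tray's frame: middle of the hook's downward-open channel, on the underside of its top. The channel runs along y (60 mm wide hook) between the back wall's outer face (x = 120) and the hook's lip (x = 144), 24 mm clear; the lip reaches down from z = 84 to about 56 mm and flares outwards at its lower edge.
- tray_lip (a point): Middle of the tray's pouring lip, at (-140, 0, 3) mm in the tray's frame, top of the floor.
- bin: Yellow open autoclave bin, fixed: 320 (x) x 220 (y) x 110 mm high outside, walls and floor 6 mm. Origin at the centre of its underside.
- rack: Hanging rail, fixed. Origin on the bench below the middle of the rail; y along the rail, x away from the robot. Rail: round bar 14 mm dia., axis at x = 0, z = 220 mm, from y = -240 to +240 mm. Two posts, 18 mm dia., stand behind its ends at x = +35 mm. Below the rail runs a back-rest bar, 12 mm dia., axis at x = -7.5, z = 162 mm.
- rail_open (a point): On the rail's axis in the middle of its open end, at (0, 140, 220) mm in the rack's frame; same axes as the rack. Hook the tray on near here (y = 80 to 190 mm), its lip to the robot (tray x = rack x). The hung tray's back wall leans on the back-rest bar, so that it hangs level or up to 4 degrees lip down.
- keeper_end (a point): End of the straight part of the keeper rod, at (0, 10, 245) mm in the rack's frame. The keeper (8 mm dia.) runs above the rail from y = -240 to here, then bends upward to y = 35, z = 265 mm. 14 mm are clear between rail and keeper: there a tray can be neither hooked on nor lifted off, only slid in from the open end.
- mark: Green sleeve with a small flag, 14 mm wide, on the keeper rod; looks only. Origin on the keeper rod's axis, 25 mm above the rail's axis; same axes as the rack. The tray's place is where its hook is centred below this.
- tip_box: Bystander: blue pipette-tip box, 85 x 120 x 85 mm. Origin under its centre.
- tube_rack: Bystander: red tube rack, 100 x 220 x 28 mm. Origin under its centre.
- carton: Bystander: brown carton with a white band, 80 x 110 x 50 mm. Origin under its centre.

How it is judged:
On the way, in this order (a step that is already met when the one before it is completed fails the run):
1. all the flasks lie together on the tray (x of flask_a in the frame of tray between -0.145 and 0.12 m and y of flask_a in the frame of tray between -0.115 and 0.115 m and z of flask_a in the frame of tray between 0 and 0.07 m and x of flask_b in the frame of tray between -0.145 and 0.12 m and y of flask_b in the frame of tray between -0.115 and 0.115 m and z of flask_b in the frame of tray between 0 and 0.07 m and x of flask_c in the frame of tray between -0.145 and 0.12 m and y of flask_c in the frame of tray between -0.115 and 0.115 m and z of flask_c in the frame of tray between 0 and 0.07 m and x of flask_d in the frame of tray between -0.145 and 0.12 m and y of flask_d in the frame of tray between -0.115 and 0.115 m and z of flask_d in the frame of tray between 0 and 0.07 m and x of flask_e in the frame of tray between -0.145 and 0.12 m and y of flask_e in the frame of tray between -0.115 and 0.115 m and z of flask_e in the frame of tray between 0 and 0.07 m), for 0.2 s.
2. the tray is carried, clear of the bench by 5 cm, with all the flasks on it (all of step 1 and height (world z) of tray above 0.05 m), for 0.2 s.
3. the tray is tipped by more than 25 degrees with its lip over the bin, and all the flasks have come off it (height (world z) of each of flask_a, flask_b, flask_c, flask_d, flask_e below 0.1 m and angle between tray's own z axis and vertical above 0.44 rad and x of tray_lip in the frame of bin between -0.16 and 0.16 m and y of tray_lip in the frame of bin between -0.11 and 0.11 m), for 0.2 s.
4. the empty tray is hooked on the rail at its open end, hook at least 6 cm from the marker (x of tray_hook in the frame of rack between -0.013 and 0.013 m and z of tray_hook in the frame of rack between 0.22 and 0.238 m and angle between tray's own z axis and vertical below 0.17 rad and y of tray_hook in the frame of mark above 0.06 m), for 0.2 s.
5. the tray has been slid along the rail to below the marker (x of tray_hook in the frame of rack between -0.013 and 0.013 m and z of tray_hook in the frame of rack between 0.22 and 0.238 m and angle between tray's own z axis and vertical below 0.17 rad and y of tray_hook in the frame of mark between -0.015 and 0.015 m), for 0.2 s.
At the end, for the whole second after the job is handed in: All flasks lie still in the yellow bin; the tray hangs still by its hook on the rail, level within about 10 degrees, its hook centred on the green marker within 15 mm along the rail (all of step 5 and x of flask_a in the frame of bin between -0.16 and 0.16 m and y of flask_a in the frame of bin between -0.11 and 0.11 m and z of flask_a in the frame of bin between 0 and 0.1 m and x of flask_b in the frame of bin between -0.16 and 0.16 m and y of flask_b in the frame of bin between -0.11 and 0.11 m and z of flask_b in the frame of bin between 0 and 0.1 m and x of flask_c in the frame of bin between -0.16 and 0.16 m and y of flask_c in the frame of bin between -0.11 and 0.11 m and z of flask_c in the frame of bin between 0 and 0.1 m and x of flask_d in the frame of bin between -0.16 and 0.16 m and y of flask_d in the frame of bin between -0.11 and 0.11 m and z of flask_d in the frame of bin between 0 and 0.1 m and x of flask_e in the frame of bin between -0.16 and 0.16 m and y of flask_e in the frame of bin between -0.11 and 0.11 m and z of flask_e in the frame of bin between 0 and 0.1 m and linear speed of each of flask_a, flask_b, flask_c, flask_d, flask_e, tray below 0.03 m/s); the robot touches nothing.
It fails at once if a bystander (tip box, tube rack or carton) is moved more than 3 cm or tipped over (distance of any of tip_box, tube_rack, carton from where it was at the start of the episode above 0.03 m or angle between any of tip_box, carton's own z axis and vertical above 0.5 rad).
Of flask_a, flask_b, flask_c, flask_d, flask_e only 3 to 5 are there at a start; the rules pass over those that are not, and their reading is None.
At some moment in a run one of flask_a, flask_b, flask_c, flask_d, flask_e may be knocked a few centimetres aside while the robot is not near it.
It also fails if it takes over 210 s, if anything falls off the work surface, if the arm or the gripper's body presses on something with over 40 N, if the wrist force passes 120 N, or if a joint passes its speed limit or range.

ROBOT

A 6-joint arm with a two-finger parallel gripper is mounted at the origin on the work surface. World frame = base frame: x ahead of the robot, y to its left, z up, the work surface at z = 0. Lengths are in m, angles in rad, forces in N, time in s.
With the tool pointing down it reaches from about 0.25 to 0.725 m from the base axis. Payload 4 kg.
Tool frame: the origin (TCP) lies midway between the tips of the shut fingers; the grasp point (between the pads) lies 19 mm behind it; z points along the fingers, y is the line along which they close (so a half turn about z gives the same grasp; the last joint's range is limited). The gripper opens to 85 mm and grips with 20 to 120 N. Pads are 22 mm wide; open, the fingers measure 114 mm over their backs; the gripper's body (76 mm by 85 mm) begins 54 mm behind the grasp point. The pads swing forward as they close: fully open they stand 13 mm farther back than shut.
Start: joints at [1.159, 0.241, 0.005, 1.335, 0, 1.571], TCP at [0.2, 0.458, 0.231] pointing down, gripper open.
Joint ranges: [-2.72, 2.72], [-1.05, 1.87], [-1.09, 1.28], [-1.99, 2.15], [-1.42, 1.44], [-3.14, 3.14]. Speed limits (rad/s): [2.79, 2.79, 3.14, 3.14, 3.14, 3.14].

INTERFACE

Orientations are given as a unit quaternion [x, y, z, w].
In Python, from workcell import bot gives the robot as it stands.
- The arm moves only by the tool move_arm, never from a script. Its argument "motion" is a list of rows, each an object of numbers: "x", "y", "z": the shift along the tool's x, y, z in cm; "yaw": the turn about the tool's z in degrees. A call has 1 to 20 rows; each row is the pose to reach, as a shift and turn from the pose commanded when the call began, along the tool's axes at that moment; what a row does not reach only later rows make up. A row lasts 1/8 s, in which the tool goes at most 62.5 mm and 10.7 degrees, less where a joint would pass 70% of its speed; a pose out of reach is approached as far as the arm can. A call with a gripper value outside its range is refused whole. "gripper" is the opening, from -1 (shut) to 1 (fully open), set as the call begins (left out, the last holds). The fingers move at their own pace and stop on an object; the grip force is fixed at half the most. Time passes only in rows, so rows that repeat a pose let the fingers close. It gives the time, the measured TCP pose, the force, the opening and the grip force at its end, in the units of the state.
- bot.get_obs(): the state, without advancing time (a new reading comes with each control period).
- bot.camera(name): name is "scene" or "side" or "wrist"; returns the picture (400x640x3 uint8, blue, green, red); there is no depth.
- bot.camera_model(name): a dict with "K" (3x3 intrinsics, pixels), "world_from_camera" (4x4, takes a point from camera to world coordinates). Camera axes: x right, y down, z forward; pixel columns grow to the right and rows downward; lengths in m; the calibration is good to about 2 mm. The wrist camera is an equidistant fisheye: a pixel r from the principal point sees the ray r / f radians off the axis. A picture is of the moment at which its call begins: read the wrist's pose just before it. camera_model takes no time and is no camera call; for the wrist camera it gives the pose at the moment of the call.
- bot.job_done(): hands the job in; it is judged then, once.
Trained networks look in the newest picture that a camera, given by its name, has taken for a name from the list of things; names that differ only in an ending like _2 or _b are one class to them, and where a whole thing is asked for, a point or a joint stands for the part that bears it (a point fixed in the world has none). Each returns a list of dicts, best first, with "score" (0 to 1); they miss things now and then, are a little off and sometimes report something else, mostly with a low value. They report only what shows in the picture. A call takes as long as a camera call.
- bot.cut_out(camera, name): "mask" (400x640 bool, what is visible of it) and "centre" ([row, column] in pixels, amid what is visible of it).
The state is a dict: "clock": time; "joint_pos": joint angles; "joint_vel": joint speeds; "tau": joint torques, N m; "eef_pos": TCP position; "tool_rot": TCP orientation; "ft_force": force on the tool from outside, world axes, zero at the start; "ft_torque": the same for the moment, N m; "grip_width": finger opening in m; "grasp_force": force on a finger pad.
Only numpy, scipy, OpenCV 4.12 (cv2) and the standard library are available. Lean on these libraries where they do the work, as an engineer would, in place of code of your own. Each camera call takes 0.05 s, during which the arm holds its last target. There are 200 camera calls.

## Working session

There is one attempt and no reset: what is moved stays moved. The work goes in short steps, Python scripts to look and compute and a tool call to move; the robot and the scene stay as the last step left them, time stands still between calls to the robot, and variables do not carry over. Pictures are saved under pics/ and viewed, at most 14 in all, crops included, and the job is handed in when it is done.

Besides the shell and the picture viewer there is one more tool, called after "Emit:" in YAML: its name, and indented under it one key for each argument. move_arm: Moves the arm, as the interface text tells. Its arguments: {"type":"object","properties":{"motion":{"type":"array"},"gripper":{"type":"number"}},"required":["motion"]}

```bash
mkdir -p pics; ls
python3 - <<'E'
from workcell import bot
import cv2, numpy as np
o=bot.get_obs(); print(o)
for c in ["scene","side","wrist"]:
    im=bot.camera(c); cv2.imwrite(f"pics/{c}0.png",im)
    m=bot.camera_model(c); print(c,np.round(m["K"],1).tolist(),np.round(m["world_from_camera"],3).tolist())
    for n in ["flask_a","tray","bin","rack","mark","tip_box","tube_rack","carton"]:
        for d in bot.cut_out(c,n): print(c,n,round(d["score"],2),np.round(d["centre"]),d["mask"].sum())
E
```

```text
pics
{'clock': 0.0, 'joint_pos': array([1.15901575e+00, 2.41413641e-01, 3.70249539e-03, 1.33519690e+00,
       1.10906836e-06, 1.57080747e+00]), 'joint_vel': array([-3.22458722e-05,  3.60653806e-04,  1.24468539e-03,  1.73380398e-03,
        9.03837756e-04,  1.05144841e-03]), 'tau': array([-1.10687397e-03, -3.72319150e+01,  2.52406508e+01,  1.70994300e-02,
        1.55813755e-04, -5.75612859e-06]), 'eef_pos': array([0.19986365, 0.45761676, 0.23040434]), 'tool_rot': array([ 2.04444065e-01,  9.78877679e-01, -1.03344485e-03, -2.16395203e-04]), 'ft_force': array([-0.17167286, -0.15880415, -0.12233539]), 'ft_torque': array([ 0.01532449, -0.00553302,  0.01565185]), 'grasp_force': 0.0, 'grip_width': 0.08528719884639309}
scene [[504.0, 0.0, 322.3], [0.0, 504.0, 203.1], [0.0, 0.0, 1.0]] [[0.362, 0.804, -0.471, 1.316], [0.932, -0.313, 0.183, -0.259], [-0.0, -0.505, -0.863, 1.45], [0.0, 0.0, 0.0, 1.0]]
scene flask_a 0.81 [156. 439.] 258
scene flask_a 0.71 [147. 401.] 230
scene flask_a 0.62 [182. 412.] 315
scene flask_a 0.53 [158. 367.] 279
scene flask_a 0.51 [191. 382.] 315
scene tray 0.97 [207.
[... 583 characters left out ...]
52 [194. 210.] 236
side tray 0.63 [266. 305.] 6869
side bin 0.84 [336. 412.] 17078
side rack 0.68 [180. 370.] 2636
side mark 0.64 [162. 359.] 50
side mark 0.45 [266. 304.] 6660
side tip_box 0.86 [192. 322.] 1057
side tube_rack 0.93 [225. 367.] 1688
side carton 0.58 [266. 438.] 581
side carton 0.51 [266. 303.] 6794
wrist [[309.7, 0.0, 313.7], [0.0, 309.7, 197.2], [0.0, 0.0, 1.0]] [[0.4, 0.882, 0.248, 0.138], [0.916, -0.386, -0.107, 0.485], [0.001, 0.27, -0.963, 0.374], [0.0, 0.0, 0.0, 1.0]]
wrist flask_a 0.87 [315. 333.] 1044
wrist flask_a 0.58 [322. 396.] 165
wrist flask_a 0.48 [334. 244.] 34
wrist tray 0.81 [372. 157.] 1444
wrist bin 0.58 [384.  28.] 1066
wrist tip_box 0.52 [372. 154.] 1421
```

```bash
cat > h.py <<'E'
from workcell import bot
import cv2, numpy as np
from scipy.spatial.transform import Rotation as R
def ray(c,uv,M=None):
    m=M or bot.camera_model(c);K=np.array(m["K"]);T=np.array(m["world_from_camera"])
    a=(uv[0]-K[0,2])/K[0,0];b=(uv[1]-K[1,2])/K[1,1]
    if c=="wrist":
        r=np.hypot(a,b);s=np.sin(r)/max(r,1e-9);d=np.array([a*s,b*s,np.cos(r)])
    else: d=np.array([a,b,1.])
    return T[:3,3],T[:3,:3]@d
def onz(c,uv,z,M=None):
    o,d=ray(c,uv,M);return o+d*(z-o[2])/d[2]
def proj(c,P,M=None):
    m=M or bot.camera_model(c);K=np.array(m["K"]);T=np.array(m["world_from_camera"])
    p=(np.atleast_2d(P)-T[:3,3])@T[:3,:3]
    if c=="wrist":
        r=np.hypot(p[:,0],p[:,1]);th=np.arctan2(r,p[:,2]);u=p[:,:2]/np.maximum(r,1e-9)[:,None]*th[:,None]
    else: u=p[:,:2]/p[:,2:]
    return u*[K[0,0],K[1,1]]+[K[0,2],K[1,2]]
def tri(l):  # list of (cam,uv)
    A=0;b=0
    for c,uv in l:
        o,d=ray(c,uv);d=d/np.linalg.norm(d);Q=np.eye(3)-np.outer(d,d);A=A+Q;b=b+Q@o
    return np.linalg.solve(A,b)
E
python3 - <<'E'
from h import *
for c in ["scene","side"]:
    im=cv2.imread(f"pics/{c}0.png")
    cr=im[110:330,90:490] if c=="scene" else im[110:400,150:550]
    f=2 
    cv2.imwrite(f"pics/{c}0c.png",cv2.resize(cr,None,fx=f,fy=f,interpolation=cv2.INTER_CUBIC))
for c,l in {"scene":[(156,439),(147,401),(182,412),(158,367),(191,382)],"side":[(204,250),(234,223),(218,201),(216,263),(194,210)]}.items():
    for r,k in l: print(c,(r,k),np.round(onz(c,(k,r),.012),3))
print(tri([("scene",(338,222)),("side",(359,162))]))
E
```

```text
scene (156, 439) [0.5   0.495 0.012]
scene (147, 401) [0.417 0.388 0.012]
scene (182, 412) [0.563 0.359 0.012]
scene (158, 367) [0.417 0.257 0.012]
scene (191, 382) [0.559 0.249 0.012]
side (204, 250) [0.566 0.359 0.012]
side (234, 223) [0.412 0.27  0.012]
side (218, 201) [0.399 0.389 0.012]
side (216, 263) [0.56  0.272 0.012]
side (194, 210) [0.491 0.502 0.012]
[0.73024093 0.01639844 0.25567774]
```

View pics/scene0c.png

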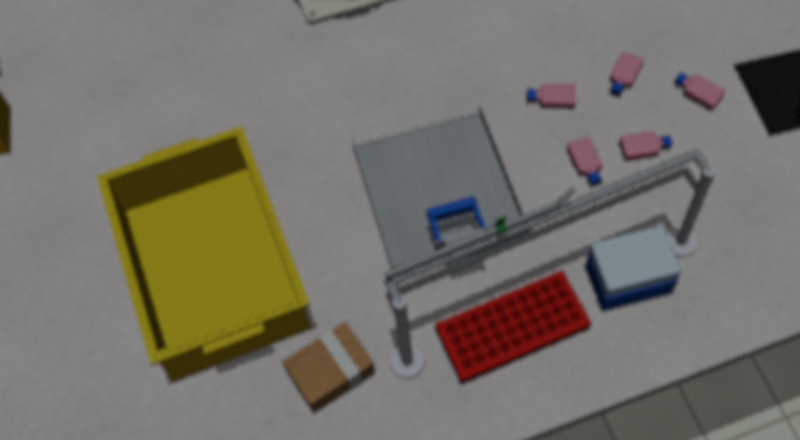

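View pics/side0c.png

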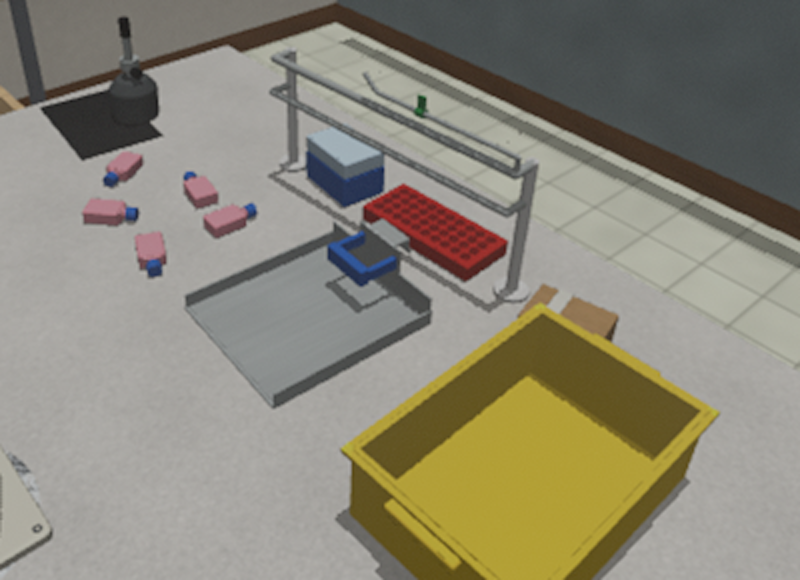

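Both pictures show five flasks to the left, the tray flat with its lip towards the robot, the bin on the right, and the rail behind the tray. The green marker is at about (340,222) in scene and (360,162) in side. Next I'll turn these into positions.

Run:
```python
from h import *
S=lambda a,b:(a/2+90,b/2+110); D=lambda a,b:(a/2+150,b/2+110)
p=lambda *a:print(*[np.round(x,3) if not isinstance(x,str) else x for x in a])
p("tray lip corners side",onz("side",D(275,403),0),onz("side",D(187,303),0))
p("tray lip corners scene z25",onz("scene",S(355,145),.025),onz("scene",S(480,110),.025))
p("bar scene ends z74",onz("scene",S(428,209),.074),onz("scene",S(478,199),.074))
p("bar side ends z74",onz("side",D(330,247),.074),onz("side",D(366,272),.074))
p("bin scene",*[onz("scene",S(*q),.11) for q in [(100,178),(243,130),(307,303),(153,360)]])
p("bin side",*[onz("side",D(*q),.11) for q in [(345,452),(543,307),(717,411)]])
p("post bases",onz("scene",S(408,364),0),onz("scene",S(684,247),0),onz("side",D(511,292),0),onz("side",D(293,167),0))
p("keeper tip",tri([("scene",S(573,192)),("side",D(366,75))]))
p("rail ends z220",onz("scene",S(390,280),.22),onz("scene",S(700,157),.22),onz("side",D(518,165),.25),onz("side",D(277,58),.22))
for c in ["scene","side"]:
    im=bot.camera(c).astype(int)
    for d in bot.cut_out(c,"mark"):
        ys,xs=np.where((im[...,1]>im[...,0]+20)&(im[...,1]>im[...,2]+20))
    print(c,"green",len(xs),xs.mean(),ys.mean(),ys.min(),ys.max())
    for d in bot.cut_out(c,"flask_a"):
        m=cv2.dilate(d["mask"].astype(np.uint8),np.ones((5,5)))>0
        pk=m&(im[...,2]>im[...,1]+25)&(im[...,2]>im[...,0]+8); bl=m&(im[...,0]>im[...,2]+40)
        if pk.sum()<20 or bl.sum()<4: print("skip",d["centre"],pk.sum(),bl.sum());continue
        P=onz(c,np.argwhere(pk).mean(0)[::-1],.014);B=onz(c,np.argwhere(bl).mean(0)[::-1],.013)
        u=(B-P)[:2];L=np.linalg.norm(u);u/=L
        p(c,"flask",P[:2]+u*.012,"yaw",np.degrees(np.arctan2(u[1],u[0])),"L",L)
```

```text
tray lip corners side [ 0.386 -0.096  0.   ] [0.4   0.134 0.   ]
tray lip corners scene z25 [ 0.396 -0.1    0.025] [0.406 0.122 0.025]
bar scene ends z74 [ 0.582 -0.036  0.074] [0.594 0.044 0.074]
bar side ends z74 [0.58  0.032 0.074] [ 0.583 -0.042  0.074]
bin scene [ 0.366 -0.496  0.11 ] [ 0.359 -0.267  0.11 ] [ 0.683 -0.258  0.11 ] [ 0.689 -0.484  0.11 ]
bin side [ 0.345 -0.274  0.11 ] [ 0.676 -0.264  0.11 ] [ 0.687 -0.487  0.11 ]
post bases [ 0.783 -0.144  0.   ] [0.758 0.336 0.   ] [ 0.778 -0.145  0.   ] [0.74  0.327 0.   ]
keeper tip [0.728 0.128 0.261]
rail ends z220 [ 0.744 -0.145  0.22 ] [0.721 0.335 0.22 ] [ 0.721 -0.163  0.25 ] [0.714 0.329 0.22 ]
scene green 15 340.2 223.0 220 225
scene flask [0.564 0.364] yaw 79.804 L 0.046
scene flask [0.559 0.253] yaw -2.721 L 0.045
scene flask [0.417 0.391] yaw -47.722 L 0.045
scene flask [0.49  0.498] yaw -147.592 L 0.046
scene flask [0.411 0.251] yaw -111.807 L 0.045
skip [228.0, 355.7] 0 3
side green 41 360.0487804878049 162.29268292682926 157 168
side flask [0.558 0.254] yaw 0.714 L 0.05
side flask [0.412 0.256] yaw -113.603 L 0.048
side flask [0.416 0.391] yaw -44.231 L 0.044
side flask [0.492 0.501] yaw -149.228 L 0.047
side flask [0.563 0.362] yaw 78.717 L 0.058
```

```bash
cat >> h.py <<'E'
TR=(np.array([.534,.008]),np.radians(-3.5))
def T(x,y):
    o,a=TR;return o+[x*np.cos(a)-y*np.sin(a),x*np.sin(a)+y*np.cos(a)]
def go(P,ang,base=None):
    """P world xyz TCP, ang deg of the closing line (mod 180); prints shift in tool axes (cm) and yaw; base=(pos,rot) start"""
    o=bot.get_obs();p,r=base or (o["eef_pos"],R.from_quat(o["tool_rot"]))
    s=r.inv().apply(np.array(P)-p)*100;y=r.apply([0,1,0]);c=np.degrees(np.arctan2(y[1],y[0]))
    w=-((ang-c+90)%180-90)   # tool z down
    print("shift",np.round(s,1),"yaw",round(w,1),"q6",round(o["joint_pos"][5],2))
    q=R.from_euler("z",w,degrees=True);return np.array(P),r*q
def flasks(cams=("scene","side")):
    out=[]
    for c in cams:
        im=bot.camera(c).astype(int)
        for d in bot.cut_out(c,"flask_a"):
            m=cv2.dilate(d["mask"].astype(np.uint8),np.ones((5,5)))>0
            pk=m&(im[...,2]>im[...,1]+25)&(im[...,2]>im[...,0]+8); bl=m&(im[...,0]>im[...,2]+40)
            if pk.sum()<20 or bl.sum()<4: continue
            P=onz(c,np.argwhere(pk).mean(0)[::-1],.014);B=onz(c,np.argwhere(bl).mean(0)[::-1],.013)
            u=(B-P)[:2];L=np.linalg.norm(u);u/=L
            print(c,np.round(P[:2]+u*.007,3),"yaw",round(np.degrees(np.arctan2(u[1],u[0]))),"L",round(L,3),round(d["score"],2))
E
python3 - <<'E'
from h import *
b=go([.411,.258,.10],-113+90)
go([.411,.258,.004],-113+90)
t=T(-92,-70)if 0 else T(-.092,-.07)
print(t); go([*t,.10],86.5,b)
E
```

```text
shift [-27.3  -9.9  13.1] yaw 89.4 q6 1.57
shift [-27.3  -9.9  22.7] yaw 89.4 q6 1.57
[ 0.4378982  -0.05625297]
shift [-27.9  14.8  -0. ] yaw 70.5 q6 1.57
```

Emit:
move_arm:
  motion:
    - {"x":-13,"y":-5,"z":6,"yaw":-45}
    - {"x":-13,"y":-5,"z":6,"yaw":-45}
    - {"x":-13,"y":-5,"z":6,"yaw":-45}
    - {"x":-13,"y":-5,"z":6,"yaw":-45}
    - {"x":-27.3,"y":-9.9,"z":13,"yaw":-91}
    - {"x":-27.3,"y":-9.9,"z":13,"yaw":-91}
    - {"x":-27.3,"y":-9.9,"z":13,"yaw":-91}
    - {"x":-27.3,"y":-9.9,"z":13,"yaw":-91}
    - {"x":-27.3,"y":-9.9,"z":13,"yaw":-91}
    - {"x":-27.3,"y":-9.9,"z":13,"yaw":-91}
    - {"x":-27.3,"y":-9.9,"z":13,"yaw":-91}
  gripper: 1

```text
clock: 3.02
eef_pos: [0.4107, 0.2583, 0.1014]
tool_rot: [-0.554, 0.833, -0.0, 0.0]
ft_force: [0.7, -0.3, -1.0]
grip_width: 0.0852
grasp_force: 0.0
```

Run:
```python
from h import *
flasks(("wrist","scene"))
cv2.imwrite("pics/w1.png",bot.camera("wrist"))
go([.411,.258,.004],-23)
```

```text
wrist [0.413 0.256] yaw -112 L 0.044 0.78
wrist [0.413 0.387] yaw -33 L 0.039 0.77
wrist [0.561 0.253] yaw 0 L 0.047 0.73
scene [0.413 0.256] yaw -111 L 0.047 0.82
scene [0.554 0.254] yaw -3 L 0.045 0.68
scene [0.495 0.5  ] yaw -148 L 0.046 0.68
scene [0.413 0.395] yaw -47 L 0.046 0.51
scene [0.563 0.359] yaw 79 L 0.046 0.5
shift [ 0.  -0.1  9.7] yaw 0.4 q6 -0.61
```

View pics/w1.png

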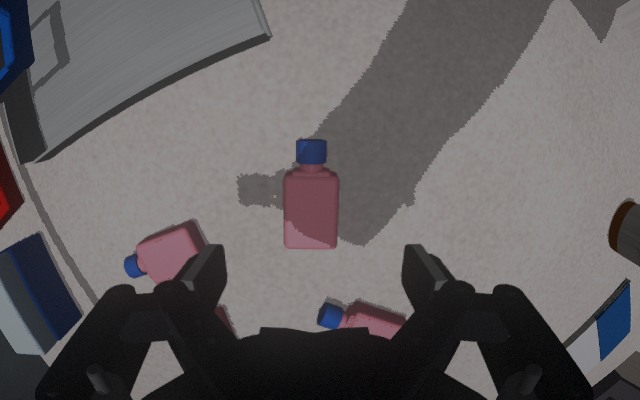

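The wrist picture shows the flask upright at column 311, midway between the fingers and aligned with them. I'll descend.

Emit:
move_arm:
  motion:
    - {"z":5}
    - {"z":8}
    - {"z":9.7}
    - {"z":9.7}
    - {"z":9.7}

```text
invalid input at $.motion[0]: expected keys x, y, z, yaw
```

Emit:
move_arm:
  motion:
    - {"z":0}
    - {"z":0}
    - {"z":0}
    - {"z":0}
    - {"z":0}
    - {"z":-4}
    - {"z":-8}
    - {"z":-9}
  gripper: -1

```text
invalid input at $.motion[0]: expected keys x, y, z, yaw
```

Run:
```python
from h import *
t=T(-.092,-.07)
b=go([*t,.095],86.5);go([*t,.014],86.5)
go([.56,.253,.1],90,b);flasks(["scene"])
```

```text
shift [ 28.  -14.6   0.6] yaw 70.9 q6 -0.61
shift [ 28.  -14.6   8.7] yaw 70.9 q6 -0.61
shift [-10.3  31.6  -0.5] yaw -3.5 q6 -0.61
scene [0.554 0.254] yaw -3 L 0.045 0.86
scene [0.413 0.257] yaw -111 L 0.047 0.76
scene [0.413 0.395] yaw -47 L 0.046 0.73
scene [0.563 0.359] yaw 79 L 0.046 0.53
scene [0.495 0.5  ] yaw -148 L 0.046 0.49
```

All keys are required.

Emit:
move_arm:
  motion:
    - {"x":0,"y":0,"z":5,"yaw":0}
    - {"x":0,"y":0,"z":8,"yaw":0}
    - {"x":0,"y":0,"z":9.7,"yaw":0}
    - {"x":0,"y":0,"z":9.7,"yaw":0}
    - {"x":0,"y":0,"z":9.7,"yaw":0}

```text
clock: 4.0
eef_pos: [0.4113, 0.2586, 0.005]
tool_rot: [-0.555, 0.832, -0.0, 0.001]
ft_force: [-0.2, 0.2, 0.2]
grip_width: 0.0856
grasp_force: 0.0
```

Emit:
move_arm:
  motion:
    - {"x":0,"y":0,"z":0,"yaw":0}
    - {"x":0,"y":0,"z":0,"yaw":0}
    - {"x":0,"y":0,"z":0,"yaw":0}
    - {"x":0,"y":0,"z":0,"yaw":0}
    - {"x":0,"y":0,"z":0,"yaw":0}
    - {"x":0,"y":0,"z":-4,"yaw":0}
    - {"x":0,"y":0,"z":-8,"yaw":0}
    - {"x":0,"y":0,"z":-9,"yaw":0}
    - {"x":0,"y":0,"z":-9,"yaw":0}
  gripper: -1

```text
clock: 5.12
eef_pos: [0.4108, 0.2583, 0.0945]
tool_rot: [-0.555, 0.832, -0.0, 0.0]
ft_force: [-0.2, -0.4, -0.6]
grip_width: 0.0405
grasp_force: 61.8
```

Run:
```python
from h import *
t=T(-.092,-.07)
b=go([*t,.095],86.5);b=go([*t,.012],86.5)
go([.56,.253,.1],90,b);go([.56,.253,.004],90,b)
```

```text
shift [ 28.  -14.6  -0.1] yaw 70.9 q6 -0.62
shift [ 28.  -14.6   8.2] yaw 70.9 q6 -0.62
shift [-10.3  31.6  -8.8] yaw -3.5 q6 -0.62
shift [-10.3  31.6   0.8] yaw -3.5 q6 -0.62
```

Emit:
move_arm:
  motion:
    - {"x":14,"y":-7.3,"z":0,"yaw":35}
    - {"x":14,"y":-7.3,"z":0,"yaw":35}
    - {"x":14,"y":-7.3,"z":0,"yaw":35}
    - {"x":14,"y":-7.3,"z":0,"yaw":35}
    - {"x":28,"y":-14.6,"z":0,"yaw":71}
    - {"x":28,"y":-14.6,"z":0,"yaw":71}
    - {"x":28,"y":-14.6,"z":0,"yaw":71}
    - {"x":28,"y":-14.6,"z":0,"yaw":71}
    - {"x":28,"y":-14.6,"z":5,"yaw":71}
    - {"x":28,"y":-14.6,"z":7,"yaw":71}
    - {"x":28,"y":-14.6,"z":8.2,"yaw":71}
    - {"x":28,"y":-14.6,"z":8.2,"yaw":71}
    - {"x":28,"y":-14.6,"z":8.2,"yaw":71}

```text
clock: 6.75
eef_pos: [0.4385, -0.0564, 0.0127]
tool_rot: [0.031, 1.0, -0.0, 0.0]
ft_force: [-0.0, -0.2, -0.9]
grip_width: 0.0408
grasp_force: 61.8
```

Emit:
move_arm:
  motion:
    - {"x":0,"y":0,"z":0,"yaw":0}
    - {"x":0,"y":0,"z":0,"yaw":0}
    - {"x":0,"y":0,"z":-4,"yaw":0}
    - {"x":0,"y":0,"z":-9,"yaw":0}
    - {"x":-10.3,"y":31.6,"z":-9,"yaw":-3.5}
    - {"x":-10.3,"y":31.6,"z":-9,"yaw":-3.5}
    - {"x":-10.3,"y":31.6,"z":-9,"yaw":-3.5}
    - {"x":-10.3,"y":31.6,"z":-9,"yaw":-3.5}
    - {"x":-10.3,"y":31.6,"z":-9,"yaw":-3.5}
    - {"x":-10.3,"y":31.6,"z":-9,"yaw":-3.5}
    - {"x":-10.3,"y":31.6,"z":-9,"yaw":-3.5}
  gripper: 1

```text
clock: 8.12
eef_pos: [0.5606, 0.2541, 0.1021]
tool_rot: [-0.001, 1.0, 0.0, 0.0]
ft_force: [0.1, -0.3, -0.4]
grip_width: 0.0857
grasp_force: 0.0
```

Run:
```python
from h import *
flasks(("wrist","side"))
b=go([.56,.253,.004],90)
b=(b[0]-[0,0,0],b[1])
t=T(-.092,.0); go([*t,.095],86.5,b);b=go([*t,.012],86.5,b)
```

```text
wrist [0.494 0.502] yaw -148 L 0.043 0.97
wrist [0.564 0.357] yaw 79 L 0.049 0.63
wrist [ 0.434 -0.07 ] yaw 173 L 0.047 0.59
wrist [0.555 0.252] yaw -3 L 0.048 0.57
wrist [0.416 0.393] yaw -49 L 0.041 0.57
side [0.562 0.357] yaw 79 L 0.058 0.74
side [0.496 0.502] yaw -151 L 0.046 0.64
side [ 0.438 -0.054] yaw 174 L 0.044 0.59
side [0.553 0.254] yaw 0 L 0.05 0.58
side [0.412 0.395] yaw -45 L 0.044 0.55
shift [-0.   0.2  9.8] yaw -0.2 q6 0.42
shift [ 11.8 -23.9  -9.1] yaw 3.5 q6 0.42
shift [ 11.8 -23.9  -0.8] yaw 3.5 q6 0.42
```

Emit:
move_arm:
  motion:
    - {"x":0.5,"y":0,"z":5,"yaw":2}
    - {"x":0.5,"y":0,"z":8,"yaw":2}
    - {"x":0.5,"y":0,"z":9.8,"yaw":2}
    - {"x":0.5,"y":0,"z":9.8,"yaw":2}
    - {"x":0.5,"y":0,"z":9.8,"yaw":2}

```text
clock: 8.95
eef_pos: [0.5567, 0.2527, 0.0058]
tool_rot: [0.019, 1.0, 0.001, 0.001]
ft_force: [-0.8, 0.2, 0.0]
grip_width: 0.0851
grasp_force: 0.0
```

Emit:
move_arm:
  motion:
    - {"x":0,"y":0,"z":0,"yaw":0}
    - {"x":0,"y":0,"z":0,"yaw":0}
    - {"x":0,"y":0,"z":0,"yaw":0}
    - {"x":0,"y":0,"z":0,"yaw":0}
    - {"x":0,"y":0,"z":-4,"yaw":0}
    - {"x":0,"y":0,"z":-9,"yaw":0}
    - {"x":5.5,"y":-12,"z":-9.1,"yaw":1.5}
    - {"x":5.5,"y":-12,"z":-9.1,"yaw":1.5}
    - {"x":10.9,"y":-24.3,"z":-9.1,"yaw":1.5}
    - {"x":10.9,"y":-24.3,"z":-9.1,"yaw":1.5}
    - {"x":10.9,"y":-24.3,"z":-9.1,"yaw":1.5}
    - {"x":10.9,"y":-24.3,"z":-9.1,"yaw":1.5}
    - {"x":10.9,"y":-24.3,"z":-4,"yaw":1.5}
    - {"x":10.9,"y":-24.3,"z":-2,"yaw":1.5}
    - {"x":10.9,"y":-24.3,"z":-0.8,"yaw":1.5}
    - {"x":10.9,"y":-24.3,"z":-0.8,"yaw":1.5}
    - {"x":10.9,"y":-24.3,"z":-0.8,"yaw":1.5}
  gripper: -1

```text
clock: 11.08
eef_pos: [0.4389, 0.0142, 0.013]
tool_rot: [0.031, 1.0, 0.0, 0.001]
ft_force: [-0.6, -0.0, -0.6]
grip_width: 0.0406
grasp_force: 62.6
```

Run:
```python
from h import *
print(T(-.092,0))
b=go([.413,.394,.10],45)
t=T(-.092,.07); go([*t,.095],86.5,(np.array([.413,.394,.004]),b[1]))
```

```text
[0.4421716  0.01361647]
shift [ 4.9 37.8 -8.7] yaw 41.5 q6 0.09
shift [-24.3 -19.6  -9.1] yaw -41.5 q6 0.09
```

Emit:
move_arm:
  motion:
    - {"x":0,"y":0,"z":0,"yaw":0}
    - {"x":0,"y":0,"z":0,"yaw":0}
    - {"x":0,"y":0,"z":-4,"yaw":0}
    - {"x":0,"y":0,"z":-8.7,"yaw":0}
    - {"x":4.9,"y":37.8,"z":-8.7,"yaw":41.5}
    - {"x":4.9,"y":37.8,"z":-8.7,"yaw":41.5}
    - {"x":4.9,"y":37.8,"z":-8.7,"yaw":41.5}
    - {"x":4.9,"y":37.8,"z":-8.7,"yaw":41.5}
    - {"x":4.9,"y":37.8,"z":-8.7,"yaw":41.5}
    - {"x":4.9,"y":37.8,"z":-8.7,"yaw":41.5}
    - {"x":4.9,"y":37.8,"z":-8.7,"yaw":41.5}
    - {"x":4.9,"y":37.8,"z":-8.7,"yaw":41.5}
    - {"x":4.9,"y":37.8,"z":-8.7,"yaw":41.5}
  gripper: 0.35

```text
clock: 12.7
eef_pos: [0.4121, 0.3933, 0.0991]
tool_rot: [0.383, 0.924, -0.001, -0.0]
ft_force: [-0.2, 0.4, -0.3]
grip_width: 0.0577
grasp_force: 0.0
```

Run:
```python
from h import *
flasks(("wrist","side"))
b=go([.413,.394,.005],44)
t=T(-.092,.07); go([*t,.095],86.5,b);b=go([*t,.012],86.5,b)
```

```text
wrist [0.415 0.393] yaw -47 L 0.049 0.77
side [0.562 0.357] yaw 79 L 0.058 0.76
side [ 0.438 -0.054] yaw 174 L 0.044 0.73
side [0.412 0.393] yaw -44 L 0.044 0.7
side [0.438 0.017] yaw -3 L 0.049 0.68
side [0.496 0.502] yaw -151 L 0.046 0.67
shift [0.1 0.1 9.4] yaw 0.8 q6 1.55
shift [-24.7 -19.2  -9. ] yaw -42.5 q6 1.55
shift [-24.7 -19.2  -0.7] yaw -42.5 q6 1.55
```

Emit:
move_arm:
  motion:
    - {"x":0,"y":0,"z":3,"yaw":1}
    - {"x":0,"y":0,"z":6,"yaw":1}
    - {"x":0,"y":0,"z":9.4,"yaw":1}
    - {"x":0,"y":0,"z":9.4,"yaw":1}
    - {"x":0,"y":0,"z":9.4,"yaw":1}
  gripper: 1

```text
clock: 13.52
eef_pos: [0.4133, 0.394, 0.0065]
tool_rot: [0.392, 0.92, 0.001, 0.0]
ft_force: [0.1, 0.2, -0.1]
grip_width: 0.0853
grasp_force: 0.0
```

Emit:
move_arm:
  motion:
    - {"x":0,"y":0,"z":0,"yaw":0}
    - {"x":0,"y":0,"z":0,"yaw":0}
    - {"x":0,"y":0,"z":0,"yaw":0}
    - {"x":0,"y":0,"z":0,"yaw":0}
    - {"x":0,"y":0,"z":-4,"yaw":0}
    - {"x":0,"y":0,"z":-9,"yaw":0}
    - {"x":-12,"y":-9.6,"z":-9,"yaw":-21}
    - {"x":-12,"y":-9.6,"z":-9,"yaw":-21}
    - {"x":-12,"y":-9.6,"z":-9,"yaw":-21}
    - {"x":-24.7,"y":-19.2,"z":-9,"yaw":-42.5}
    - {"x":-24.7,"y":-19.2,"z":-9,"yaw":-42.5}
    - {"x":-24.7,"y":-19.2,"z":-9,"yaw":-42.5}
    - {"x":-24.7,"y":-19.2,"z":-9,"yaw":-42.5}
    - {"x":-24.7,"y":-19.2,"z":-4,"yaw":-42.5}
    - {"x":-24.7,"y":-19.2,"z":-2,"yaw":-42.5}
    - {"x":-24.7,"y":-19.2,"z":-0.7,"yaw":-42.5}
    - {"x":-24.7,"y":-19.2,"z":-0.7,"yaw":-42.5}
  gripper: -1

```text
clock: 15.65
eef_pos: [0.4449, 0.0835, 0.0117]
tool_rot: [0.031, 1.0, -0.0, -0.001]
ft_force: [0.0, -0.8, 0.1]
grip_width: 0.0406
grasp_force: 61.1
```

Run:
```python
from h import *
print(T(-.092,.07))
b=go([.562,.358,.10],169)
t=T(-.002,.055); go([*t,.095],86.5,(np.array([.562,.358,.004]),b[1]))
```

```text
[0.446445  0.0834859]
shift [-10.   28.1  -8.8] yaw -82.5 q6 0.25
shift [29.5 -3.  -9.1] yaw 82.5 q6 0.25
```

Emit:
move_arm:
  motion:
    - {"x":0,"y":0,"z":0,"yaw":0}
    - {"x":0,"y":0,"z":0,"yaw":0}
    - {"x":0,"y":0,"z":-4,"yaw":0}
    - {"x":0,"y":0,"z":-8.8,"yaw":0}
    - {"x":-5,"y":14,"z":-8.8,"yaw":-41}
    - {"x":-5,"y":14,"z":-8.8,"yaw":-41}
    - {"x":-5,"y":14,"z":-8.8,"yaw":-41}
    - {"x":-5,"y":14,"z":-8.8,"yaw":-41}
    - {"x":-10,"y":28.1,"z":-8.8,"yaw":-82.5}
    - {"x":-10,"y":28.1,"z":-8.8,"yaw":-82.5}
    - {"x":-10,"y":28.1,"z":-8.8,"yaw":-82.5}
    - {"x":-10,"y":28.1,"z":-8.8,"yaw":-82.5}
    - {"x":-10,"y":28.1,"z":-8.8,"yaw":-82.5}
    - {"x":-10,"y":28.1,"z":-8.8,"yaw":-82.5}
  gripper: 0.35

```text
clock: 17.4
eef_pos: [0.5629, 0.3568, 0.1008]
tool_rot: [-0.634, 0.773, 0.0, 0.0]
ft_force: [0.2, 0.3, 0.1]
grip_width: 0.0576
grasp_force: 0.0
```

Run:
```python
from h import *
flasks(("wrist","side"))
b=go([.562,.357,.005],169)
t=T(-.002,.055); go([*t,.095],86.5,b);b=go([*t,.012],86.5,b)
```

```text
wrist [0.564 0.359] yaw 78 L 0.048 0.96
side [0.438 0.019] yaw -2 L 0.049 0.97
side [ 0.438 -0.052] yaw 173 L 0.044 0.85
side [0.561 0.356] yaw 78 L 0.06 0.8
side [0.496 0.503] yaw -150 L 0.047 0.77
side [0.448 0.088] yaw -1 L 0.049 0.55
shift [-0.   0.1  9.6] yaw -0.2 q6 -0.81
shift [29.4 -3.  -9. ] yaw 82.5 q6 -0.81
shift [29.4 -3.  -0.7] yaw 82.5 q6 -0.81
```

Emit:
move_arm:
  motion:
    - {"x":0,"y":0.1,"z":3,"yaw":0}
    - {"x":0,"y":0.1,"z":6,"yaw":0}
    - {"x":0,"y":0.1,"z":9.6,"yaw":0}
    - {"x":0,"y":0.1,"z":9.6,"yaw":0}
    - {"x":0,"y":0.1,"z":9.6,"yaw":0}
  gripper: 1

```text
clock: 18.23
eef_pos: [0.5626, 0.3576, 0.0056]
tool_rot: [-0.635, 0.772, -0.0, 0.001]
ft_force: [0.2, 0.0, 1.1]
grip_width: 0.0854
grasp_force: 0.0
```

Emit:
move_arm:
  motion:
    - {"x":0,"y":0,"z":0,"yaw":0}
    - {"x":0,"y":0,"z":0,"yaw":0}
    - {"x":0,"y":0,"z":0,"yaw":0}
    - {"x":0,"y":0,"z":0,"yaw":0}
    - {"x":0,"y":0,"z":-4,"yaw":0}
    - {"x":0,"y":0,"z":-9,"yaw":0}
    - {"x":15,"y":-1.5,"z":-9,"yaw":41}
    - {"x":15,"y":-1.5,"z":-9,"yaw":41}
    - {"x":15,"y":-1.5,"z":-9,"yaw":41}
    - {"x":15,"y":-1.5,"z":-9,"yaw":41}
    - {"x":29.4,"y":-3,"z":-9,"yaw":82.5}
    - {"x":29.4,"y":-3,"z":-9,"yaw":82.5}
    - {"x":29.4,"y":-3,"z":-9,"yaw":82.5}
    - {"x":29.4,"y":-3,"z":-9,"yaw":82.5}
    - {"x":29.4,"y":-3,"z":-9,"yaw":82.5}
    - {"x":29.4,"y":-3,"z":-4,"yaw":82.5}
    - {"x":29.4,"y":-3,"z":-2,"yaw":82.5}
    - {"x":29.4,"y":-3,"z":-0.7,"yaw":82.5}
    - {"x":29.4,"y":-3,"z":-0.7,"yaw":82.5}
  gripper: -1

```text
clock: 20.6
eef_pos: [0.5347, 0.0633, 0.0109]
tool_rot: [0.03, 1.0, -0.0, -0.0]
ft_force: [-0.7, -0.2, -0.1]
grip_width: 0.0403
grasp_force: 62.7
```

Run:
```python
from h import *
print(T(-.002,.055))
b=go([.496,.503,.10],-59)
t=T(-.002,-.055); go([*t,.095],86.5,(np.array([.496,.503,.004]),b[1]))
```

```text
[0.5353614  0.06301951]
shift [ 6.5 43.7 -8.9] yaw -34.5 q6 0.18
shift [ 25.5 -48.8  -9.1] yaw 34.5 q6 0.18
```

Emit:
move_arm:
  motion:
    - {"x":0,"y":0,"z":0,"yaw":0}
    - {"x":0,"y":0,"z":0,"yaw":0}
    - {"x":0,"y":0,"z":-4,"yaw":0}
    - {"x":0,"y":0,"z":-8.9,"yaw":0}
    - {"x":6.5,"y":43.7,"z":-8.9,"yaw":-34.5}
    - {"x":6.5,"y":43.7,"z":-8.9,"yaw":-34.5}
    - {"x":6.5,"y":43.7,"z":-8.9,"yaw":-34.5}
    - {"x":6.5,"y":43.7,"z":-8.9,"yaw":-34.5}
    - {"x":6.5,"y":43.7,"z":-8.9,"yaw":-34.5}
    - {"x":6.5,"y":43.7,"z":-8.9,"yaw":-34.5}
    - {"x":6.5,"y":43.7,"z":-8.9,"yaw":-34.5}
    - {"x":6.5,"y":43.7,"z":-8.9,"yaw":-34.5}
    - {"x":6.5,"y":43.7,"z":-8.9,"yaw":-34.5}
    - {"x":6.5,"y":43.7,"z":-8.9,"yaw":-34.5}
  gripper: 0.35

```text
clock: 22.35
eef_pos: [0.4978, 0.5016, 0.1007]
tool_rot: [-0.266, 0.964, -0.0, -0.0]
ft_force: [0.0, 0.0, 0.3]
grip_width: 0.0577
grasp_force: 0.0
```

Run:
```python
from h import *
flasks(("wrist","side"))
b=go([.496,.503,.005],-60)
t=T(-.002,-.055); go([*t,.095],86.5,b);b=go([*t,.012],86.5,b)
```

```text
wrist [0.495 0.5  ] yaw -150 L 0.044 0.96
side [0.536 0.068] yaw 7 L 0.028 0.83
side [0.449 0.089] yaw -3 L 0.049 0.82
side [0.438 0.019] yaw -2 L 0.049 0.76
side [0.496 0.503] yaw -150 L 0.048 0.7
side [ 0.438 -0.051] yaw 173 L 0.044 0.66
shift [0.1 0.2 9.6] yaw 0.8 q6 0.25
shift [ 24.7 -49.2  -9. ] yaw 33.5 q6 0.25
shift [ 24.7 -49.2  -0.7] yaw 33.5 q6 0.25
```

Emit:
move_arm:
  motion:
    - {"x":0.1,"y":0,"z":3,"yaw":1}
    - {"x":0.1,"y":0,"z":6,"yaw":1}
    - {"x":0.1,"y":0,"z":9.6,"yaw":1}
    - {"x":0.1,"y":0,"z":9.6,"yaw":1}
    - {"x":0.1,"y":0,"z":9.6,"yaw":1}
  gripper: 1

```text
clock: 23.18
eef_pos: [0.4973, 0.5029, 0.0058]
tool_rot: [-0.258, 0.966, 0.0, 0.001]
ft_force: [1.2, 0.7, 0.5]
grip_width: 0.0854
grasp_force: 0.0
```

Emit:
move_arm:
  motion:
    - {"x":0,"y":0,"z":0,"yaw":0}
    - {"x":0,"y":0,"z":0,"yaw":0}
    - {"x":0,"y":0,"z":0,"yaw":0}
    - {"x":0,"y":0,"z":0,"yaw":0}
    - {"x":0,"y":0,"z":-4,"yaw":0}
    - {"x":0,"y":0,"z":-9,"yaw":0}
    - {"x":24.7,"y":-49.2,"z":-9,"yaw":33.5}
    - {"x":24.7,"y":-49.2,"z":-9,"yaw":33.5}
    - {"x":24.7,"y":-49.2,"z":-9,"yaw":33.5}
    - {"x":24.7,"y":-49.2,"z":-9,"yaw":33.5}
    - {"x":24.7,"y":-49.2,"z":-9,"yaw":33.5}
    - {"x":24.7,"y":-49.2,"z":-9,"yaw":33.5}
    - {"x":24.7,"y":-49.2,"z":-9,"yaw":33.5}
    - {"x":24.7,"y":-49.2,"z":-9,"yaw":33.5}
    - {"x":24.7,"y":-49.2,"z":-9,"yaw":33.5}
    - {"x":24.7,"y":-49.2,"z":-9,"yaw":33.5}
    - {"x":24.7,"y":-49.2,"z":-4,"yaw":33.5}
    - {"x":24.7,"y":-49.2,"z":-2,"yaw":33.5}
    - {"x":24.7,"y":-49.2,"z":-0.7,"yaw":33.5}
    - {"x":24.7,"y":-49.2,"z":-0.7,"yaw":33.5}
  gripper: -1

```text
clock: 25.68
eef_pos: [0.5275, -0.0462, 0.011]
tool_rot: [0.031, 1.0, 0.0, -0.0]
ft_force: [0.2, 0.5, -0.1]
grip_width: 0.0406
grasp_force: 63.0
```

Run:
```python
from h import *
print(T(-.002,-.055))
b=go([*T(.04,0),.19],-3.5)
```

```text
[ 0.52864606 -0.04677532]
shift [ -4.3   5.5 -17.9] yaw 90.0 q6 -0.03
```

Emit:
move_arm:
  motion:
    - {"x":0,"y":0,"z":0,"yaw":0}
    - {"x":0,"y":0,"z":0,"yaw":0}
    - {"x":0,"y":0,"z":-5,"yaw":0}
    - {"x":0,"y":0,"z":-18,"yaw":0}
    - {"x":0,"y":0,"z":-18,"yaw":0}
    - {"x":-4.3,"y":5.5,"z":-18,"yaw":90}
    - {"x":-4.3,"y":5.5,"z":-18,"yaw":90}
    - {"x":-4.3,"y":5.5,"z":-18,"yaw":90}
    - {"x":-4.3,"y":5.5,"z":-18,"yaw":90}
    - {"x":-4.3,"y":5.5,"z":-18,"yaw":90}
    - {"x":-4.3,"y":5.5,"z":-18,"yaw":90}
    - {"x":-4.3,"y":5.5,"z":-18,"yaw":90}
    - {"x":-4.3,"y":5.5,"z":-18,"yaw":90}
    - {"x":-4.3,"y":5.5,"z":-18,"yaw":90}
    - {"x":-4.3,"y":5.5,"z":-18,"yaw":90}
  gripper: 0.35

```text
clock: 27.55
eef_pos: [0.574, 0.0052, 0.1919]
tool_rot: [0.729, 0.685, 0.0, 0.0]
ft_force: [-1.2, 0.2, -0.5]
grip_width: 0.0578
grasp_force: 0.0
```

Run:
```python
from h import *
flasks(("side","wrist"))
cv2.imwrite("pics/w2.png",bot.camera("wrist"))
print(bot.get_obs()["joint_pos"].round(2))
```

```text
side [0.438 0.019] yaw -3 L 0.049 0.94
side [ 0.523 -0.044] yaw 173 L 0.038 0.74
side [ 0.438 -0.051] yaw 171 L 0.037 0.73
side [0.449 0.089] yaw -3 L 0.048 0.63
side [0.536 0.069] yaw 17 L 0.019 0.62
wrist [0.437 0.016] yaw -5 L 0.043 0.98
wrist [0.537 0.063] yaw -3 L 0.045 0.94
wrist [0.448 0.085] yaw -6 L 0.042 0.83
wrist [ 0.524 -0.047] yaw 178 L 0.046 0.8
wrist [ 0.435 -0.054] yaw 176 L 0.034 0.68
[ 0.01  0.41  0.13  1.3  -0.    1.64]
```

View pics/w2.png

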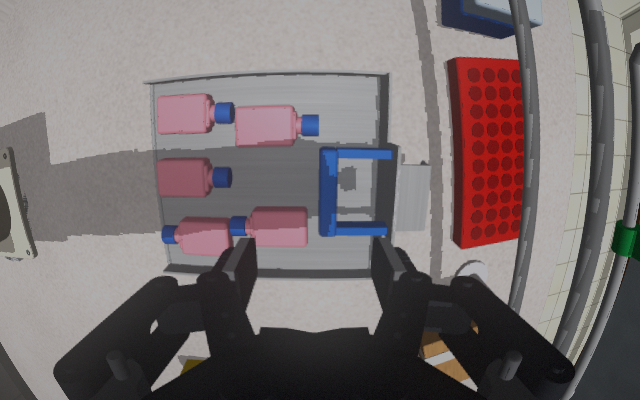

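All five flasks lie on the tray. The bar spans columns 320–337 and rows 148–236, and the fingers are well placed around it.

Run:
```python
from h import *
for uv in [(320,149),(337,149),(320,236),(337,236),(328,192)]: print(uv,np.round(onz("wrist",uv,.074),4))
print("hook top corners z84",onz("wrist",(396,165),.084).round(3),onz("wrist",(431,166),.084).round(3),onz("wrist",(396,228),.084).round(3))
print("lip",onz("wrist",(152,86),.025).round(3),onz("wrist",(165,275),.025).round(3))
print("green",proj("wrist",[[.735,.016,.245]]).round(0))
```

```text
(320, 149) [0.5827 0.0423 0.074 ]
(337, 149) [0.597  0.0415 0.074 ]
(320, 236) [ 0.5782 -0.0363  0.074 ]
(337, 236) [ 0.5936 -0.0374  0.074 ]
(328, 192) [0.5874 0.0045 0.074 ]
hook top corners z84 [0.645 0.027 0.084] [0.677 0.025 0.084] [ 0.646 -0.03   0.084]
lip [0.408 0.122 0.025] [ 0.382 -0.102  0.025]
green [[627. 239.]]
```

Run:
```python
from h import *
b=go([.588,.0025,.042],-3)
```

```text
shift [-0.2  1.4 14.9] yaw -0.6 q6 1.64
```

Emit:
move_arm:
  motion:
    - {"x":-0.2,"y":1.4,"z":5,"yaw":-0.6}
    - {"x":-0.2,"y":1.4,"z":9,"yaw":-0.6}
    - {"x":-0.2,"y":1.4,"z":12,"yaw":-0.6}
    - {"x":-0.2,"y":1.4,"z":14.9,"yaw":-0.6}
    - {"x":-0.2,"y":1.4,"z":14.9,"yaw":-0.6}
    - {"x":-0.2,"y":1.4,"z":14.9,"yaw":-0.6}

```text
clock: 28.55
eef_pos: [0.5886, 0.0024, 0.0434]
tool_rot: [0.725, 0.688, 0.001, 0.001]
ft_force: [0.0, -1.1, -0.2]
grip_width: 0.058
grasp_force: 0.0
```

Emit:
move_arm:
  motion:
    - {"x":0,"y":0,"z":0,"yaw":0}
    - {"x":0,"y":0,"z":0,"yaw":0}
    - {"x":0,"y":0,"z":0,"yaw":0}
    - {"x":0,"y":0,"z":0,"yaw":0}
    - {"x":0,"y":0,"z":0,"yaw":0}
    - {"x":0,"y":0,"z":-1,"yaw":0}
    - {"x":0,"y":0,"z":-2,"yaw":0}
    - {"x":0,"y":0,"z":-3,"yaw":0}
  gripper: -1

```text
clock: 29.55
eef_pos: [0.5877, 0.0023, 0.0726]
tool_rot: [0.725, 0.688, -0.0, -0.0]
ft_force: [-0.2, 0.1, -5.7]
grip_width: 0.0148
grasp_force: 58.5
```

Run:
```python
from h import *
cv2.imwrite("pics/s3.png",cv2.resize(bot.camera("side")[150:350,180:440],None,fx=2.5,fy=2.5))
print(bot.get_obs()["joint_pos"].round(2),bot.get_obs()["ft_torque"])
```

```text
[ 0.    0.52 -0.01  1.04 -0.    1.63] [-0.04338938 -0.49206445 -0.04572655]
```

View pics/s3.png

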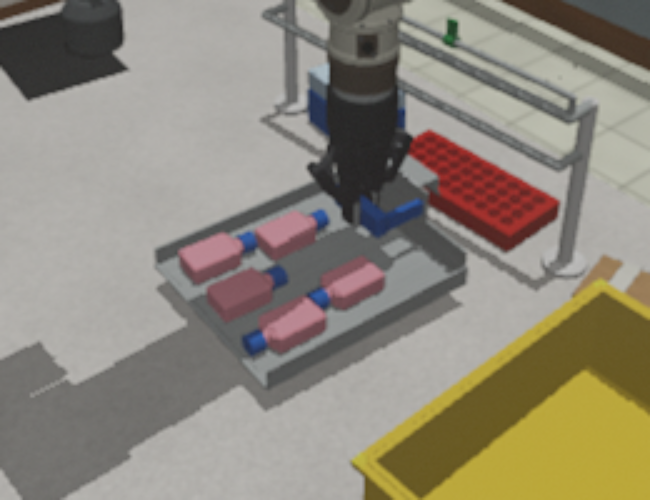

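The side picture shows the tray held level and just off the bench, with all five flasks on it. Next: lift gently and pull back.

Emit:
move_arm:
  motion:
    - {"x":0,"y":-0.5,"z":-1.5,"yaw":0}
    - {"x":0,"y":-1,"z":-3.5,"yaw":0}
    - {"x":0,"y":-2,"z":-5.5,"yaw":0}
    - {"x":0,"y":-3,"z":-7.5,"yaw":0}
    - {"x":0,"y":-4,"z":-9.5,"yaw":0}
    - {"x":0,"y":-5,"z":-11.5,"yaw":0}
    - {"x":0,"y":-5.8,"z":-13,"yaw":0}
    - {"x":0,"y":-6,"z":-13.5,"yaw":0}
    - {"x":0,"y":-6,"z":-13.5,"yaw":0}

```text
clock: 30.72
eef_pos: [0.5279, 0.0055, 0.2075]
tool_rot: [0.725, 0.688, 0.0, 0.0]
ft_force: [-0.7, 0.4, -4.7]
grip_width: 0.0149
grasp_force: 58.9
```

Run:
```python
from h import *
b=go([.524,-.254,.20],91.8)
d=bot.get_obs()
# bin corners once more from the top rim, both cams
print(d["ft_force"].round(1))
```

```text
shift [-25.9   1.    0.8] yaw 85.2 q6 1.63
[-0.7  0.4 -4.7]
```

Emit:
move_arm:
  motion:
    - {"x":-0.5,"y":0,"z":0,"yaw":-2}
    - {"x":-1.5,"y":0,"z":0,"yaw":-6}
    - {"x":-3,"y":0,"z":0,"yaw":-11}
    - {"x":-4.5,"y":0,"z":0,"yaw":-16.5}
    - {"x":-6,"y":0,"z":0,"yaw":-22}
    - {"x":-7.5,"y":0,"z":0,"yaw":-28}
    - {"x":-9,"y":0,"z":0,"yaw":-34}
    - {"x":-10.5,"y":0.5,"z":0,"yaw":-40}
    - {"x":-12,"y":0.5,"z":0,"yaw":-46}
    - {"x":-13.5,"y":0.5,"z":0,"yaw":-52}
    - {"x":-15,"y":0.5,"z":0,"yaw":-58}
    - {"x":-16.5,"y":0.5,"z":0,"yaw":-64}
    - {"x":-18,"y":1,"z":0,"yaw":-70}
    - {"x":-19.5,"y":1,"z":0,"yaw":-76}
    - {"x":-21,"y":1,"z":0,"yaw":-82}
    - {"x":-22.5,"y":1,"z":0,"yaw":-87}
    - {"x":-24,"y":1,"z":0,"yaw":-91}
    - {"x":-25.2,"y":1,"z":0,"yaw":-94}
    - {"x":-25.9,"y":1,"z":0,"yaw":-95}
    - {"x":-25.9,"y":1,"z":0,"yaw":-95}

```text
clock: 33.22
eef_pos: [0.524, -0.2537, 0.2063]
tool_rot: [-0.017, 1.0, 0.001, -0.001]
ft_force: [-1.0, -0.4, -5.1]
grip_width: 0.0153
grasp_force: 58.9
```

Run:
```python
from h import *
im=bot.camera("scene");cv2.imwrite("pics/s4.png",cv2.resize(im[130:330,110:370],None,fx=3,fy=3))
im=bot.camera("wrist");cv2.imwrite("pics/w4.png",im)
```

```text
(no output)
```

View pics/s4.png

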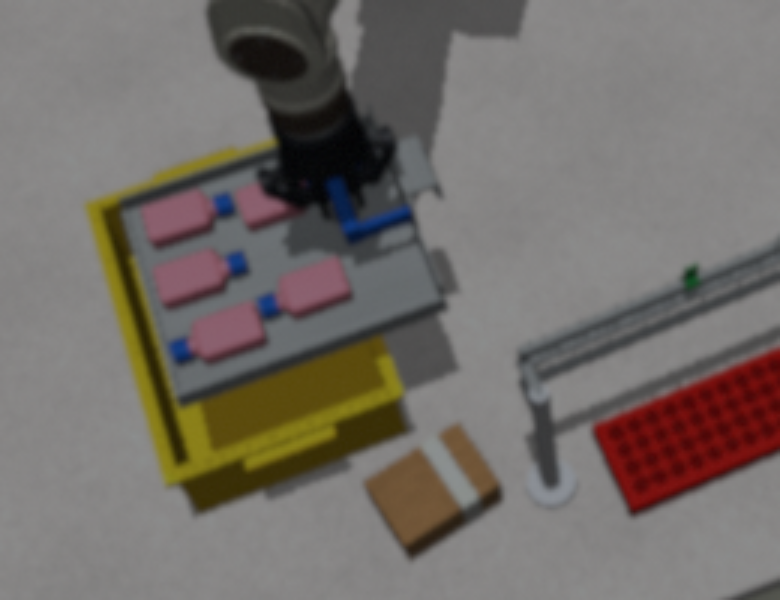

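View pics/w4.png

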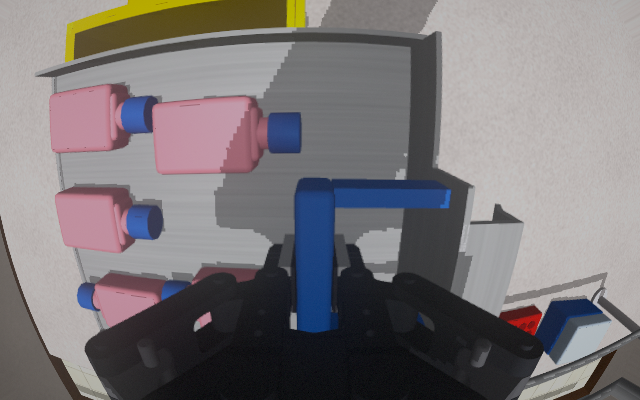

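The tray is level over the bin with its lip inside the far wall. The near rim shows at about columns 287–305 at the top of the wrist picture.

Run:
```python
from h import *
for uv in [(288,12),(305,12),(74,40),(67,58)]: print(uv,onz("wrist",uv,.11).round(3))
```

```text
(288, 12) [ 0.377 -0.278  0.11 ]
(305, 12) [ 0.376 -0.265  0.11 ]
(74, 40) [ 0.376 -0.488  0.11 ]
(67, 58) [ 0.393 -0.496  0.11 ]
```

Emit:
move_arm:
  motion:
    - {"x":0,"y":0,"z":1.5,"yaw":0}
    - {"x":0,"y":0,"z":3,"yaw":0}
    - {"x":0,"y":0,"z":4.2,"yaw":0}
    - {"x":0,"y":0,"z":4.7,"yaw":0}
    - {"x":0,"y":0,"z":4.9,"yaw":0}
    - {"x":0,"y":0,"z":4.9,"yaw":0}

```text
clock: 34.08
eef_pos: [0.5246, -0.2538, 0.1586]
tool_rot: [-0.017, 1.0, -0.0, 0.0]
ft_force: [0.1, -0.8, -5.5]
grip_width: 0.0152
grasp_force: 58.9
```

Emit:
move_arm:
  motion:
    - {"x":0,"y":0,"z":0.2,"yaw":0}
    - {"x":0,"y":0,"z":0.4,"yaw":0}
    - {"x":0,"y":0,"z":0.4,"yaw":0}

```text
clock: 34.45
eef_pos: [0.5242, -0.2536, 0.1542]
tool_rot: [-0.017, 1.0, 0.0, -0.0]
ft_force: [-0.5, 0.2, -5.3]
grip_width: 0.0149
grasp_force: 58.9
```

Emit:
move_arm:
  motion:
    - {"x":0,"y":0,"z":0.2,"yaw":0}
    - {"x":0,"y":0,"z":0.3,"yaw":0}
    - {"x":0,"y":0,"z":0.3,"yaw":0}

```text
clock: 34.83
eef_pos: [0.5245, -0.2536, 0.1536]
tool_rot: [-0.018, 1.0, -0.0, 0.001]
ft_force: [-4.3, 2.4, 5.9]
grip_width: 0.0153
grasp_force: 60.4
```

Rim contact. Now I'll loosen the grip in steps, following the bar as the lip drops.

Emit:
move_arm:
  motion:
    - {"x":0,"y":0,"z":0,"yaw":0}
    - {"x":0,"y":-0.4,"z":0,"yaw":0}
    - {"x":0,"y":-0.8,"z":0,"yaw":0}
    - {"x":0,"y":-0.8,"z":0,"yaw":0}
  gripper: -0.52

```text
clock: 35.33
eef_pos: [0.5254, -0.2627, 0.1517]
tool_rot: [-0.017, 1.0, -0.001, 0.001]
ft_force: [0.2, -2.8, 2.3]
grip_width: 0.0204
grasp_force: 1.6
```

Run:
```python
from h import *
im=bot.camera("side");cv2.imwrite("pics/s5.png",cv2.resize(im[180:400,250:550],None,fx=2.5,fy=2.5))
```

```text
(no output)
```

View pics/s5.png

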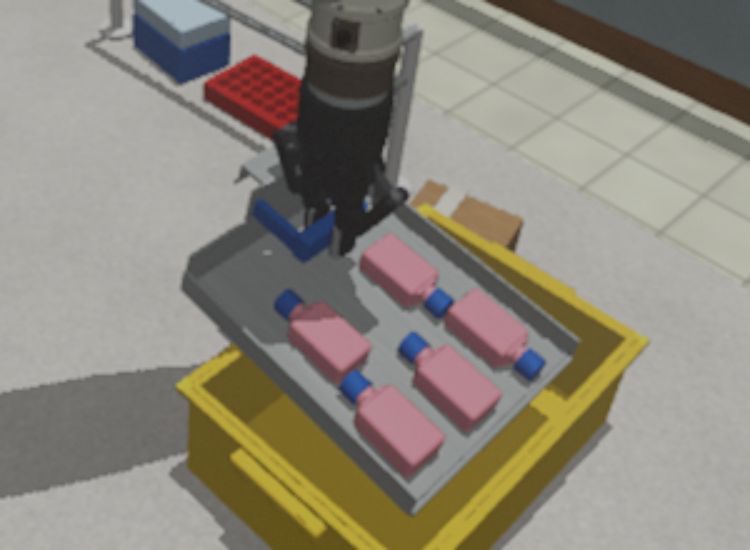

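The tray has tilted gently, lip down over the bin, with the flasks still on it, so I'll continue.

Emit:
move_arm:
  motion:
    - {"x":0,"y":0,"z":0,"yaw":0}
    - {"x":0,"y":-0.5,"z":0,"yaw":0}
    - {"x":0,"y":-1,"z":0,"yaw":0}
    - {"x":0,"y":-1.1,"z":0,"yaw":0}
  gripper: -0.42

```text
clock: 35.88
eef_pos: [0.5246, -0.2717, 0.151]
tool_rot: [-0.017, 1.0, 0.001, -0.0]
ft_force: [-0.6, 2.0, 3.6]
grip_width: 0.0246
grasp_force: 3.4
```

Emit:
move_arm:
  motion:
    - {"x":0,"y":0,"z":0,"yaw":0}
    - {"x":0,"y":-0.5,"z":0,"yaw":0}
    - {"x":0,"y":-1,"z":0,"yaw":0}
    - {"x":0,"y":-1.1,"z":0,"yaw":0}
  gripper: -0.33

```text
clock: 36.38
eef_pos: [0.5247, -0.2836, 0.1502]
tool_rot: [-0.017, 1.0, 0.001, -0.001]
ft_force: [-0.0, -0.0, -2.8]
grip_width: 0.0286
grasp_force: 3.1
```

Emit:
move_arm:
  motion:
    - {"x":0,"y":0,"z":0,"yaw":0}
    - {"x":0,"y":-0.3,"z":0,"yaw":0}
    - {"x":0,"y":-0.5,"z":0,"yaw":0}
    - {"x":0,"y":-0.5,"z":0,"yaw":0}
  gripper: -0.15

```text
clock: 36.88
eef_pos: [0.5263, -0.2886, 0.1523]
tool_rot: [-0.018, 1.0, 0.0, 0.001]
ft_force: [0.4, -0.3, 4.9]
grip_width: 0.0364
grasp_force: 1.9
```

Run:
```python
from h import *
im=bot.camera("side");cv2.imwrite("pics/s6.png",cv2.resize(im[180:400,250:550],None,fx=2.5,fy=2.5))
```

```text
(no output)
```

View pics/s6.png

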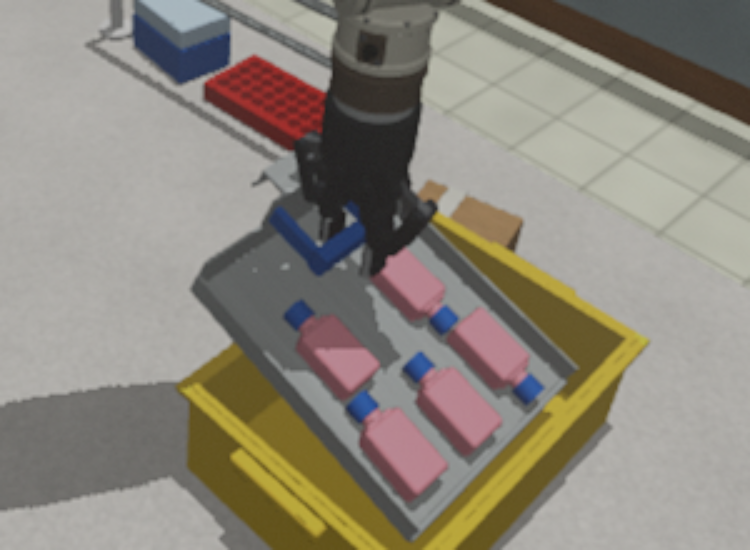

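The tray is tilted about 25° and the flasks are still holding. I'll open further.

Emit:
move_arm:
  motion:
    - {"x":0,"y":0,"z":0,"yaw":0}
    - {"x":0,"y":-0.3,"z":0,"yaw":0}
    - {"x":0,"y":-0.5,"z":-0.5,"yaw":0}
    - {"x":0,"y":-0.5,"z":-1,"yaw":0}
    - {"x":0,"y":-0.5,"z":-1,"yaw":0}
  gripper: 0.1

```text
clock: 37.55
eef_pos: [0.5261, -0.2939, 0.1621]
tool_rot: [-0.017, 1.0, -0.0, 0.001]
ft_force: [0.5, -1.6, 2.6]
grip_width: 0.0469
grasp_force: 0.0
```

Run:
```python
from h import *
im=bot.camera("side")[180:400,250:550];im2=bot.camera("scene")[150:320,110:290]
a=cv2.resize(im,(400,293));b=cv2.resize(im2,(400,378))
cv2.imwrite("pics/s7.png",np.hstack([cv2.copyMakeBorder(a,0,85,0,0,0),b]))
for d in bot.cut_out("side","tray")[:1]: print(d["score"])
flasks(["scene","side"])
```

```text
0.93
scene [ 0.529 -0.332] yaw -75 L 0.043 0.94
scene [ 0.562 -0.412] yaw -81 L 0.026 0.86
scene [ 0.491 -0.418] yaw 103 L 0.045 0.64
scene [ 0.416 -0.414] yaw 103 L 0.043 0.53
scene [ 0.419 -0.328] yaw 100 L 0.039 0.42
side [ 0.538 -0.272] yaw 81 L 0.048 0.89
side [ 0.66  -0.276] yaw -100 L 0.048 0.83
side [ 0.575 -0.385] yaw 76 L 0.056 0.74
side [ 0.5   -0.381] yaw 77 L 0.056 0.73
side [ 0.652 -0.376] yaw -104 L 0.039 0.6
```

View pics/s7.png

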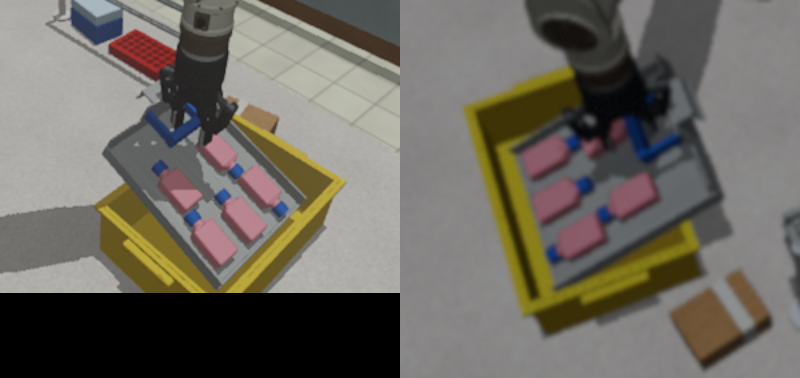

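The tray is steeper, about 30°, but the flasks still hold. I'll pull the bar back and up so the lip slides along the bin floor and the tray gets steeper.

Emit:
move_arm:
  motion:
    - {"x":0,"y":0.7,"z":0,"yaw":0}
    - {"x":0,"y":1.4,"z":0,"yaw":0}
    - {"x":0,"y":2.0,"z":-0.3,"yaw":0}
    - {"x":0,"y":2.5,"z":-0.6,"yaw":0}
    - {"x":0,"y":3.0,"z":-0.9,"yaw":0}
    - {"x":0,"y":3.0,"z":-0.9,"yaw":0}

```text
clock: 38.65
eef_pos: [0.5247, -0.2631, 0.1706]
tool_rot: [-0.018, 1.0, 0.0, 0.0]
ft_force: [-1.1, -1.8, 2.2]
grip_width: 0.0472
grasp_force: 2.5
```

Run:
```python
from h import *
im=bot.camera("side")[180:400,250:550];im2=bot.camera("scene")[150:320,110:290]
a=cv2.resize(im,(400,293));b=cv2.resize(im2,(400,378))
cv2.imwrite("pics/s8.png",np.hstack([cv2.copyMakeBorder(a,0,85,0,0,0),b]))
flasks(["scene","side"])
```

```text
scene [ 0.556 -0.41 ] yaw -87 L 0.023 0.89
scene [ 0.408 -0.41 ] yaw 101 L 0.041 0.87
scene [ 0.483 -0.417] yaw 101 L 0.046 0.75
scene [ 0.525 -0.325] yaw -78 L 0.045 0.56
side [ 0.508 -0.373] yaw 79 L 0.056 0.98
side [ 0.662 -0.368] yaw -103 L 0.035 0.88
side [ 0.667 -0.261] yaw -98 L 0.055 0.87
side [ 0.541 -0.263] yaw 88 L 0.03 0.67
side [ 0.584 -0.377] yaw 78 L 0.057 0.64
```

View pics/s8.png

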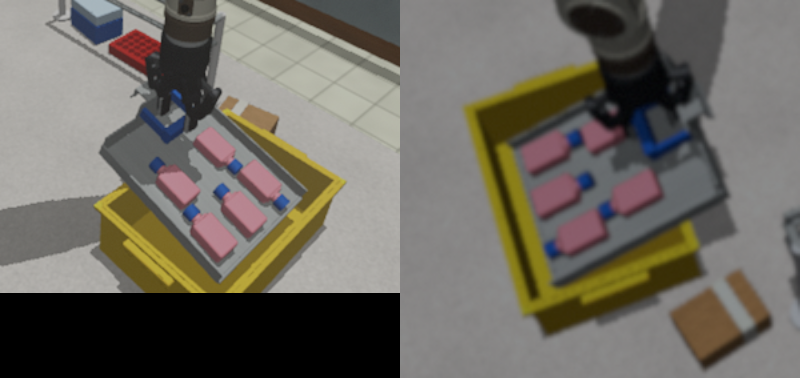

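Run:
```python
from h import *
pt=lambda c,a:(c,proj(c,[[a[0],a[1],.014]])[0])
for a,b in [((.556,-.41),(.662,-.368)),((.525,-.325),(.667,-.261)),((.483,-.417),(.584,-.377)),((.408,-.41),(.508,-.373))]:
    print(tri([pt("scene",a),pt("side",b)]).round(3))
```

```text
[ 0.596 -0.401  0.09 ]
[ 0.579 -0.318  0.114]
[ 0.526 -0.408  0.089]
[ 0.456 -0.403  0.09 ]
```

Run:
```python
from h import *
pt=lambda c,a:(c,proj(c,[[a[0],a[1],.014]])[0])
for a,b in [((.562,-.412),(.652,-.376)),((.529,-.332),(.66,-.276)),((.491,-.418),(.575,-.385)),((.416,-.414),(.5,-.381)),((.419,-.328),(.538,-.272))]:
    print(tri([pt("scene",a),pt("side",b)]).round(3))
```

```text
[ 0.596 -0.404  0.08 ]
[ 0.579 -0.326  0.107]
[ 0.527 -0.41   0.077]
[ 0.457 -0.407  0.079]
[ 0.474 -0.322  0.104]
```

The triangulated flasks show only about 19° of tilt. The back wall is jammed against the gripper's rear knuckle. I'll pinch again to level the tray, set it with the rim further lipward for a steeper rest, then release and clear out upwards.

Emit:
move_arm:
  motion:
    - {"x":0,"y":-0.4,"z":0.6,"yaw":0}
    - {"x":0,"y":-0.8,"z":1.2,"yaw":0}
    - {"x":0,"y":-1.0,"z":1.6,"yaw":0}
    - {"x":0,"y":-1.0,"z":1.6,"yaw":0}

```text
clock: 39.45
eef_pos: [0.5247, -0.2742, 0.1534]
tool_rot: [-0.017, 1.0, -0.0, -0.001]
ft_force: [0.7, -3.3, -1.4]
grip_width: 0.0469
grasp_force: 0.0
```

Emit:
move_arm:
  motion:
    - {"x":0,"y":0,"z":0,"yaw":0}
    - {"x":0,"y":0,"z":0,"yaw":0}
    - {"x":0,"y":0.3,"z":-0.2,"yaw":0}
    - {"x":0,"y":0.6,"z":-0.6,"yaw":0}
    - {"x":0,"y":1,"z":-1,"yaw":0}
    - {"x":0,"y":1,"z":-1.5,"yaw":0}
    - {"x":0,"y":1,"z":-2,"yaw":0}
    - {"x":0,"y":1,"z":-2,"yaw":0}
  gripper: -1

```text
clock: 40.45
eef_pos: [0.5251, -0.264, 0.175]
tool_rot: [-0.017, 1.0, -0.0, 0.001]
ft_force: [0.1, 0.1, -5.3]
grip_width: 0.0152
grasp_force: 59.1
```

Run:
```python
from h import *
im=bot.camera("side")[180:400,250:550];im2=bot.camera("wrist")
a=cv2.resize(im,(400,293));b=cv2.resize(im2,(400,250))
cv2.imwrite("pics/s9.png",np.hstack([a,cv2.copyMakeBorder(b,0,43,0,0,0)]))
```

```text
(no output)
```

View pics/s9.png

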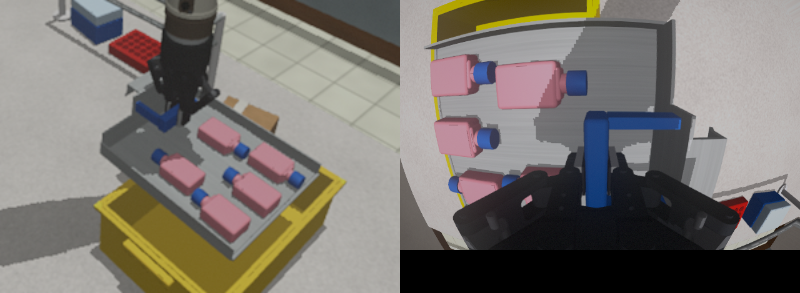

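The grip has squared the tray level again with all five flasks aboard. I'll shift it back 2.8 cm and lower it to contact.

Emit:
move_arm:
  motion:
    - {"x":0,"y":0.7,"z":0,"yaw":0}
    - {"x":0,"y":1.4,"z":0,"yaw":0}
    - {"x":0,"y":2.1,"z":0,"yaw":0}
    - {"x":0,"y":2.8,"z":0,"yaw":0}
    - {"x":0,"y":2.8,"z":0.8,"yaw":0}
    - {"x":0,"y":2.8,"z":1.5,"yaw":0}
    - {"x":0,"y":2.8,"z":1.9,"yaw":0}
    - {"x":0,"y":2.8,"z":2.0,"yaw":0}
    - {"x":0,"y":2.8,"z":2.0,"yaw":0}

```text
clock: 41.68
eef_pos: [0.5232, -0.2355, 0.1554]
tool_rot: [-0.017, 1.0, 0.0, -0.0]
ft_force: [-5.0, 3.2, 3.9]
grip_width: 0.0151
grasp_force: 60.3
```

Emit:
move_arm:
  motion:
    - {"x":0,"y":0,"z":0.2,"yaw":0}
    - {"x":0,"y":0,"z":0.3,"yaw":0}
    - {"x":0,"y":0,"z":0.3,"yaw":0}

```text
clock: 42.05
eef_pos: [0.5232, -0.2352, 0.1552]
tool_rot: [-0.018, 1.0, -0.0, 0.001]
ft_force: [-9.1, 7.9, 16.3]
grip_width: 0.0149
grasp_force: 62.0
```

Emit:
move_arm:
  motion:
    - {"x":0,"y":0,"z":0,"yaw":0}
    - {"x":0,"y":-0.4,"z":-0.3,"yaw":0}
    - {"x":0,"y":-0.8,"z":-0.6,"yaw":0}
    - {"x":0,"y":-0.8,"z":-0.8,"yaw":0}
  gripper: -0.5

```text
clock: 42.55
eef_pos: [0.524, -0.2445, 0.159]
tool_rot: [-0.017, 1.0, -0.0, -0.0]
ft_force: [0.3, -1.7, -2.0]
grip_width: 0.0214
grasp_force: 1.1
```

Emit:
move_arm:
  motion:
    - {"x":0,"y":-0.8,"z":-0.4,"yaw":0}
    - {"x":0,"y":-1.2,"z":-1.2,"yaw":0}
    - {"x":0,"y":-1.6,"z":-3.5,"yaw":0}
    - {"x":0,"y":-2,"z":-7,"yaw":0}
    - {"x":0,"y":-2,"z":-10,"yaw":0}
    - {"x":0,"y":-2,"z":-12,"yaw":0}
    - {"x":0,"y":-2,"z":-12,"yaw":0}
  gripper: 0.3

```text
clock: 43.42
eef_pos: [0.5257, -0.2639, 0.2817]
tool_rot: [-0.018, 1.0, -0.001, 0.002]
ft_force: [0.3, -0.1, 0.7]
grip_width: 0.0555
grasp_force: 0.0
```

Run:
```python
from h import *
im=bot.camera("side")[180:400,250:550];im2=bot.camera("wrist")
a=cv2.resize(im,(400,293));b=cv2.resize(im2,(400,250))
cv2.imwrite("pics/s10.png",np.hstack([a,cv2.copyMakeBorder(b,0,43,0,0,0)]))
```

```text
(no output)
```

View pics/s10.png

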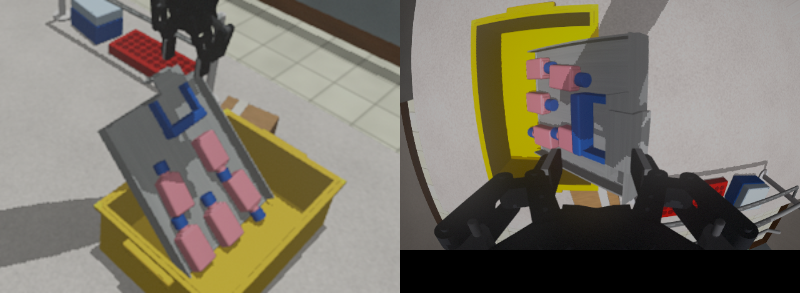

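The tray now rests steeply with its lip on the bin floor, but the flasks still look to be on it. I'll check heights after a short wait.

Emit:
move_arm:
  motion:
    - {"x":0,"y":0,"z":0,"yaw":0}
    - {"x":0,"y":0,"z":0,"yaw":0}
    - {"x":0,"y":0,"z":0,"yaw":0}
    - {"x":0,"y":0,"z":0,"yaw":0}
  gripper: 1

```text
clock: 44.02
eef_pos: [0.5247, -0.2636, 0.2791]
tool_rot: [-0.018, 1.0, 0.0, -0.0]
ft_force: [0.2, 0.1, 0.7]
grip_width: 0.0852
grasp_force: 0.0
```

```bash
cat >> h.py <<'E'
from itertools import product
def cands(c):
    im=bot.camera(c).astype(int);out=[]
    for d in bot.cut_out(c,"flask_a"):
        m=cv2.dilate(d["mask"].astype(np.uint8),np.ones((5,5)))>0
        pk=m&(im[...,2]>im[...,1]+25)&(im[...,2]>im[...,0]+8)
        if pk.sum()>20: out.append(np.argwhere(pk).mean(0)[::-1])
    return out
def match(c1="scene",c2="side"):
    from scipy.optimize import linear_sum_assignment as L
    A,B=cands(c1),cands(c2);C=np.zeros((len(A),len(B)))
    for i,j in product(range(len(A)),range(len(B))):
        p=tri([(c1,A[i]),(c2,B[j])]);C[i,j]=np.linalg.norm(proj(c1,p)[0]-A[i])+np.linalg.norm(proj(c2,p)[0]-B[j])+(100 if not 0<p[2]<.25 else 0)
    for i,j in zip(*L(C)): print(tri([(c1,A[i]),(c2,B[j])]).round(3),"res px",C[i,j].round(1))
E
python3 - <<'E'
from h import *
match();match("wrist","side")
E
```

```text
[ 0.594 -0.37   0.048] res px 0.6
[ 0.578 -0.307  0.101] res px 0.9
[ 0.454 -0.384  0.037] res px 0.1
[ 0.525 -0.387  0.035] res px 1.3
[ 0.47  -0.321  0.092] res px 1.5
[ 0.455 -0.384  0.037] res px 1.0
[ 0.568 -0.315  0.116] res px 4.7
[ 0.597 -0.369  0.046] res px 1.8
```

The tray stands at about 40°, the lip flasks have stopped on the bin floor, and the back ones rest against them. Pinching the bar by its ends and lifting the lip off the floor should let them slide off. I'll turn the gripper 90° and look.

Emit:
move_arm:
  motion:
    - {"x":0,"y":-1.5,"z":0,"yaw":-45}
    - {"x":0,"y":-3,"z":0,"yaw":-90}
    - {"x":0,"y":-3,"z":0,"yaw":-90}
    - {"x":0,"y":-3,"z":0,"yaw":-90}
    - {"x":0,"y":-3,"z":0,"yaw":-90}
    - {"x":0,"y":-3,"z":0,"yaw":-90}
    - {"x":0,"y":-3,"z":0,"yaw":-90}
    - {"x":0,"y":-3,"z":0,"yaw":-90}
    - {"x":0,"y":-3,"z":0,"yaw":-90}
    - {"x":0,"y":-3,"z":0,"yaw":-90}
    - {"x":0,"y":-3,"z":0,"yaw":-90}
    - {"x":0,"y":-3,"z":0,"yaw":-90}

```text
clock: 45.92
eef_pos: [0.5257, -0.2936, 0.2793]
tool_rot: [0.719, -0.695, -0.0, -0.0]
ft_force: [0.4, 0.2, -0.1]
grip_width: 0.0856
grasp_force: 0.0
```

Run:
```python
from h import *
im=bot.camera("wrist");cv2.imwrite("pics/w11.png",im);o=bot.get_obs();print(o["joint_pos"].round(2))
hsv=cv2.cvtColor(im,cv2.COLOR_BGR2HSV);m=cv2.inRange(hsv,(100,150,50),(125,255,255))
n,l,s,c=cv2.connectedComponentsWithStats(m)
for i in range(1,n):
    if s[i,4]>150: print(s[i],c[i].round())
```

```text
[-0.51  0.44  0.41  1.54  0.   -2.11]
[310 113  16  21 214] [317. 123.]
[ 261  180  116   96 4118] [319. 220.]
```

View pics/w11.png

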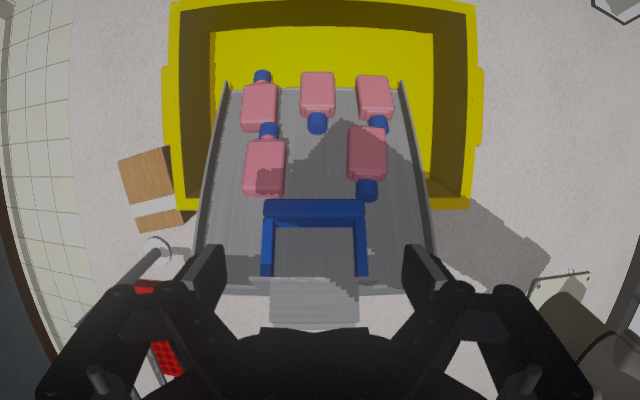

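The wrist picture shows the tray centred in the bin with the flasks against its lip at row 88. The bar is at columns 264–366 and rows 199–226.

Run:
```python
from h import *
for zc in (.165,.172,.176,.18,.185):
    a=onz("wrist",(264,200),zc+.0054);b=onz("wrist",(366,199),zc+.0054);c=onz("wrist",(265,226),zc+.0158);d=onz("wrist",(366,226),zc+.0158)
    print(zc,"len",np.linalg.norm(a-b).round(4),np.linalg.norm(c-d).round(4),"ctr x",((a+b)/2)[0].round(4),((c+d)/2)[0].round(4),"yc",((a+b)/2)[1].round(4)+.0152,((c+d)/2)[1].round(4)+.003, "ang",np.degrees(np.arctan2(b[1]-a[1],b[0]-a[0])).round(1))
```

```text
0.165 len 0.0871 0.0849 ctr x 0.5256 0.5245 yc -0.2743 -0.26639999999999997 ang -177.4
0.172 len 0.0846 0.0825 ctr x 0.5257 0.5246 yc -0.27640000000000003 -0.2691 ang -177.4
0.176 len 0.0833 0.0811 ctr x 0.5258 0.5247 yc -0.2775 -0.2706 ang -177.4
0.18 len 0.0819 0.0797 ctr x 0.5258 0.5248 yc -0.2787 -0.2722 ang -177.4
0.185 len 0.0801 0.0779 ctr x 0.5259 0.5249 yc -0.2801 -0.2741 ang -177.4
```

Emit:
move_arm:
  motion:
    - {"x":-0.7,"y":0,"z":4,"yaw":-0.7}
    - {"x":-0.7,"y":0,"z":7,"yaw":-0.7}
    - {"x":-0.7,"y":0,"z":8.5,"yaw":-0.7}
    - {"x":-0.7,"y":0,"z":9.5,"yaw":-0.7}
    - {"x":-0.7,"y":0,"z":10.2,"yaw":-0.7}
    - {"x":-0.7,"y":0,"z":10.2,"yaw":-0.7}

```text
clock: 46.72
eef_pos: [0.5257, -0.2868, 0.1775]
tool_rot: [0.724, -0.69, 0.0, -0.0]
ft_force: [-0.4, 0.3, 0.3]
grip_width: 0.0855
grasp_force: 0.0
```

Emit:
move_arm:
  motion:
    - {"x":0,"y":0,"z":0.5,"yaw":0}
    - {"x":0,"y":0,"z":1,"yaw":0}
    - {"x":0,"y":0,"z":1.5,"yaw":0}
    - {"x":0,"y":0,"z":2,"yaw":0}
    - {"x":0,"y":0,"z":2,"yaw":0}

```text
clock: 47.35
eef_pos: [0.5252, -0.2864, 0.1566]
tool_rot: [0.724, -0.69, -0.001, 0.0]
ft_force: [0.4, 0.2, -0.2]
grip_width: 0.0853
grasp_force: 0.0
```

No contact, so the fingers straddle the bar. I'll close.

Emit:
move_arm:
  motion:
    - {"x":0,"y":0,"z":0,"yaw":0}
    - {"x":0,"y":0,"z":0,"yaw":0}
    - {"x":0,"y":0,"z":0,"yaw":0}
    - {"x":0,"y":0,"z":0,"yaw":0}
  gripper: -1

```text
clock: 47.85
eef_pos: [0.5256, -0.2867, 0.1574]
tool_rot: [0.724, -0.69, 0.0, -0.0]
ft_force: [0.2, 0.5, -0.0]
grip_width: 0.0791
grasp_force: 73.8
```

Emit:
move_arm:
  motion:
    - {"x":0,"y":0,"z":-1,"yaw":0}
    - {"x":0,"y":0,"z":-2,"yaw":0}
    - {"x":0,"y":0,"z":-3,"yaw":0}
    - {"x":0,"y":0,"z":-4,"yaw":0}
    - {"x":0,"y":0,"z":-4,"yaw":0}
    - {"x":0,"y":0,"z":-4,"yaw":0}

```text
clock: 48.6
eef_pos: [0.5255, -0.2865, 0.1973]
tool_rot: [0.724, -0.69, -0.0, -0.0]
ft_force: [0.4, 0.1, -4.9]
grip_width: 0.0792
grasp_force: 74.3
```

Run:
```python
from h import *
match()
im=bot.camera("side")[180:400,250:550];im2=bot.camera("wrist")
a=cv2.resize(im,(400,293));b=cv2.resize(im2,(400,250))
cv2.imwrite("pics/s12.png",np.hstack([a,cv2.copyMakeBorder(b,0,43,0,0,0)]))
```

```text
[ 0.595 -0.413  0.049] res px 0.1
[ 0.536 -0.415  0.042] res px 0.9
[ 0.571 -0.352  0.1  ] res px 1.7
[ 0.481 -0.365  0.094] res px 3.4
[ 0.457 -0.419  0.035] res px 0.0
```

View pics/s12.png

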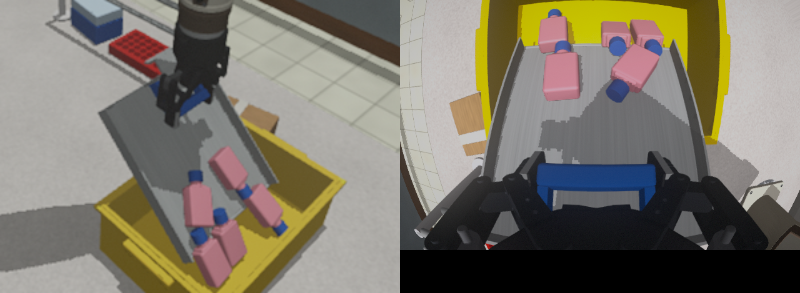

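The flasks are sliding off the lip onto the bin floor. That was my 15th viewed picture, one past the limit of 14, because I miscounted. From here I'll use measurements only. Lift further so the rest slide off.

Emit:
move_arm:
  motion:
    - {"x":-0.5,"y":0,"z":-1,"yaw":0}
    - {"x":-1,"y":0,"z":-2,"yaw":0}
    - {"x":-1.5,"y":0,"z":-3,"yaw":0}
    - {"x":-2,"y":0,"z":-4,"yaw":0}
    - {"x":-2.5,"y":0,"z":-5,"yaw":0}
    - {"x":-2.5,"y":0,"z":-5,"yaw":0}
    - {"x":-2.5,"y":0,"z":-5,"yaw":0}
    - {"x":-2.5,"y":0,"z":-5,"yaw":0}

```text
clock: 49.9
eef_pos: [0.5241, -0.2617, 0.2467]
tool_rot: [0.724, -0.69, -0.0, 0.0]
ft_force: [0.7, -0.0, -4.3]
grip_width: 0.0789
grasp_force: 74.5
```

Run:
```python
from h import *
match();flasks(["wrist"])
im=bot.camera("side")
```

```text
[ 0.587 -0.397  0.025] res px 2.0
[ 0.487 -0.42   0.047] res px 0.5
[ 0.501 -0.444  0.035] res px 0.4
[ 0.543 -0.381  0.022] res px 8.8
wrist [ 0.593 -0.41 ] yaw -69 L 0.036 0.95
wrist [ 0.55 -0.4 ] yaw -60 L 0.022 0.81
wrist [ 0.492 -0.428] yaw 18 L 0.049 0.68
```

Emit:
move_arm:
  motion:
    - {"x":0,"y":0,"z":-1,"yaw":0}
    - {"x":0,"y":0,"z":-2,"yaw":0}
    - {"x":0,"y":0,"z":-3,"yaw":0}
    - {"x":0,"y":0,"z":-3,"yaw":0}
    - {"x":0,"y":0,"z":-3,"yaw":0}

```text
clock: 50.88
eef_pos: [0.5243, -0.2616, 0.2773]
tool_rot: [0.724, -0.69, -0.0, 0.0]
ft_force: [-0.1, -0.1, -4.0]
grip_width: 0.0789
grasp_force: 74.6
```

Run:
```python
from h import *
F=[]
for c in ["wrist","side","scene"]*2:
    im=bot.camera(c);F.append(bot.get_obs()["ft_force"][2])
    if len(F)<4:
        hsv=cv2.cvtColor(im,cv2.COLOR_BGR2HSV);m=cv2.inRange(hsv,(165,60,60),(179,200,255))
        n,l,s,ct=cv2.connectedComponentsWithStats(m)
        for i in range(1,n):
            if s[i,4]>40: print(c,s[i].tolist(),onz(c,ct[i],.014).round(3))
        for d in bot.cut_out(c,"flask_a"): print("  net",np.round(d["centre"]),round(d["score"],2),d["mask"].sum())
        print("tray",[(np.round(d["centre"]),round(d["score"],2)) for d in bot.cut_out(c,"tray")[:1]])
print(np.mean(F))
```

```text
wrist [321, 0, 72, 73, 2884] [ 0.488 -0.438  0.014]
wrist [249, 36, 27, 34, 159] [ 0.602 -0.418  0.014]
wrist [277, 40, 44, 29, 368] [ 0.549 -0.397  0.014]
  net [ 52. 267.] 0.96 1266
  net [ 39. 346.] 0.91 2266
  net [ 60. 380.] 0.86 673
  net [ 13. 339.] 0.8 962
  net [ 56. 300.] 0.8 594
tray [(array([198., 312.]), 0.68)]
side [382, 327, 71, 65, 2285] [ 0.516 -0.395  0.014]
  net [374. 397.] 0.87 784
  net [365. 422.] 0.81 540
  net [367. 436.] 0.78 395
  net [339. 442.] 0.73 506
  net [344. 414.] 0.61 659
  net [169. 311.] 0.44 1340
tray [(array([268., 383.]), 0.62)]
scene [164, 219, 27, 31, 488] [ 0.472 -0.428  0.014]
scene [189, 243, 9, 10, 47] [ 0.535 -0.39   0.014]
scene [187, 253, 21, 18, 206] [ 0.586 -0.398  0.014]
  net [237. 181.] 0.85 335
  net [264. 194.] 0.77 280
  net [242. 166.] 0.69 258
  net [251. 188.] 0.47 107
  net [224. 185.] 0.4 84
  net [229. 357.] 0.39 3148
tray [(array([207., 220.]), 0.66)]
-3.272472092036565
```

Run:
```python
from h import *
im=bot.camera("wrist");o=bot.get_obs();p=o["eef_pos"]
d=bot.cut_out("wrist","tray")[0]["mask"]
print("mask top rows",[int(np.argmax(d[:,c])) for c in (230,260,300,340,380)])
bar=np.array([p[0],p[1]+.0107,p[2]+.023])
for t in (25,30,35,40,45,50,55,60):
    a=np.radians(t);h=200*np.cos(a)-57*np.sin(a);v=200*np.sin(a)+57*np.cos(a)
    print(t,proj("wrist",bar+[0,-h/1e3,-v/1e3])[0].round(), "lip z",(bar[2]-v/1e3).round(3),"lip y",(bar[1]-h/1e3).round(3))
go([.46,.0,.33],90)
```

```text
mask top rows [71, 70, 69, 69, 71]
25 [323.  21.] lip z 0.164 lip y -0.408
30 [322.  39.] lip z 0.151 lip y -0.396
35 [321.  56.] lip z 0.139 lip y -0.382
40 [320.  73.] lip z 0.128 lip y -0.368
45 [319.  90.] lip z 0.119 lip y -0.352
50 [318. 107.] lip z 0.11 lip y -0.336
55 [318. 124.] lip z 0.104 lip y -0.319
60 [317. 140.] lip z 0.099 lip y -0.302
shift [-26.4   5.2  -5.3] yaw -87.3 q6 -2.08
```

Tilt is 39°, with the lip over the bin and the tray empty (3.3 N). I'll carry it back to the bench.

Emit:
move_arm:
  motion:
    - {"x":0,"y":0,"z":-2,"yaw":0}
    - {"x":0,"y":0,"z":-4,"yaw":0}
    - {"x":0,"y":0,"z":-5.3,"yaw":0}
    - {"x":-2,"y":0.4,"z":-5.3,"yaw":7}
    - {"x":-4,"y":0.8,"z":-5.3,"yaw":14}
    - {"x":-6,"y":1.2,"z":-5.3,"yaw":21}
    - {"x":-8,"y":1.6,"z":-5.3,"yaw":28}
    - {"x":-10,"y":2,"z":-5.3,"yaw":35}
    - {"x":-12,"y":2.4,"z":-5.3,"yaw":42}
    - {"x":-14,"y":2.8,"z":-5.3,"yaw":49}
    - {"x":-16,"y":3.2,"z":-5.3,"yaw":56}
    - {"x":-18,"y":3.6,"z":-5.3,"yaw":63}
    - {"x":-20,"y":4,"z":-5.3,"yaw":70}
    - {"x":-22,"y":4.4,"z":-5.3,"yaw":77}
    - {"x":-24,"y":4.8,"z":-5.3,"yaw":84}
    - {"x":-26,"y":5.2,"z":-5.3,"yaw":90}
    - {"x":-26.4,"y":5.2,"z":-5.3,"yaw":92.7}
    - {"x":-26.4,"y":5.2,"z":-5.3,"yaw":92.7}

```text
clock: 53.82
eef_pos: [0.4598, -0.0001, 0.3304]
tool_rot: [-0.001, 1.0, -0.0, 0.0]
ft_force: [0.3, 0.8, -3.7]
grip_width: 0.079
grasp_force: 75.0
```

Emit:
move_arm:
  motion:
    - {"x":0,"y":0,"z":4,"yaw":0}
    - {"x":0,"y":0,"z":8,"yaw":0}
    - {"x":0,"y":0,"z":12,"yaw":0}
    - {"x":0,"y":0,"z":15,"yaw":0}
    - {"x":0,"y":0,"z":16.5,"yaw":0}
    - {"x":0,"y":0,"z":16.5,"yaw":0}

```text
clock: 54.58
eef_pos: [0.4588, -0.0008, 0.1641]
tool_rot: [-0.0, 1.0, -0.0, -0.002]
ft_force: [-0.0, 0.3, -3.3]
grip_width: 0.0789
grasp_force: 74.8
```

Run:
```python
from h import *
im=bot.camera("wrist");o=bot.get_obs();p=o["eef_pos"];r=R.from_quat(o["tool_rot"]);X=-r.apply([1,0,0]);print("tray x dir",X.round(3),o["joint_pos"].round(2))
d=bot.cut_out("wrist","tray")[0]["mask"]
print("mask top rows",[int(np.argmax(d[:,c])) for c in (230,260,300,340,380)])
bar=p+X*.0107+[0,0,.023]
for t in (30,35,40,45,50):
    a=np.radians(t);h=200*np.cos(a)-57*np.sin(a);v=200*np.sin(a)+57*np.cos(a)
    print(t,proj("wrist",bar-X*h/1e3-[0,0,v/1e3])[0].round(), "lip z",(bar[2]-v/1e3).round(3))
```

```text
tray x dir [ 1.     0.    -0.001] [-0.    0.2  -0.22  1.15 -0.   -0.  ]
mask top rows [71, 70, 69, 70, 71]
30 [314.  36.] lip z 0.039
35 [314.  54.] lip z 0.027
40 [314.  71.] lip z 0.016
45 [314.  88.] lip z 0.006
50 [314. 105.] lip z -0.002
```

Emit:
move_arm:
  motion:
    - {"x":0,"y":0,"z":0.8,"yaw":0}
    - {"x":0,"y":0,"z":1.3,"yaw":0}
    - {"x":-1.5,"y":0,"z":2.4,"yaw":0}
    - {"x":-2.9,"y":0,"z":3.6,"yaw":0}
    - {"x":-4.1,"y":0,"z":4.9,"yaw":0}
    - {"x":-5.3,"y":0,"z":6.3,"yaw":0}
    - {"x":-6.2,"y":0,"z":7.8,"yaw":0}
    - {"x":-7.1,"y":0,"z":9.4,"yaw":0}
    - {"x":-7.8,"y":0,"z":11,"yaw":0}
    - {"x":-8.2,"y":0,"z":11.8,"yaw":0}
    - {"x":-8.4,"y":0,"z":12.2,"yaw":0}
    - {"x":-8.4,"y":0,"z":12.2,"yaw":0}

```text
clock: 56.18
eef_pos: [0.542, -0.0003, 0.0423]
tool_rot: [0.0, 1.0, 0.0, -0.002]
ft_force: [-1.9, 1.2, -0.6]
grip_width: 0.079
grasp_force: 75.0
```

Emit:
move_arm:
  motion:
    - {"x":0,"y":0,"z":0.3,"yaw":0}
    - {"x":0,"y":0,"z":0.4,"yaw":0}
    - {"x":0,"y":0,"z":0.4,"yaw":0}

```text
clock: 56.55
eef_pos: [0.5433, -0.0004, 0.0393]
tool_rot: [-0.0, 1.0, 0.0, -0.001]
ft_force: [-1.0, -0.2, 1.1]
grip_width: 0.0785
grasp_force: 75.1
```

Emit:
move_arm:
  motion:
    - {"x":0,"y":0,"z":0,"yaw":0}
    - {"x":0,"y":0,"z":0,"yaw":0}
    - {"x":0,"y":0,"z":-5,"yaw":0}
    - {"x":0,"y":0,"z":-10,"yaw":0}
    - {"x":0,"y":0,"z":-15,"yaw":0}
    - {"x":0.5,"y":0,"z":-15,"yaw":90}
    - {"x":0.5,"y":0,"z":-15,"yaw":90}
    - {"x":0.5,"y":0,"z":-15,"yaw":90}
    - {"x":0.5,"y":0,"z":-15,"yaw":90}
    - {"x":0.5,"y":0,"z":-15,"yaw":90}
    - {"x":0.5,"y":0,"z":-15,"yaw":90}
    - {"x":0.5,"y":0,"z":-15,"yaw":90}
    - {"x":0.5,"y":0,"z":-15,"yaw":90}
    - {"x":0.5,"y":0,"z":-15,"yaw":90}
    - {"x":0.5,"y":0,"z":-15,"yaw":90}
  gripper: 1

```text
clock: 58.42
eef_pos: [0.5392, -0.0005, 0.1895]
tool_rot: [0.707, 0.707, 0.0, 0.0]
ft_force: [0.0, 0.2, -0.6]
grip_width: 0.0853
grasp_force: 0.0
```

```bash
cat >> h.py <<'E'
def blue(z=.074):
    im=bot.camera("wrist");m=cv2.inRange(cv2.cvtColor(im,cv2.COLOR_BGR2HSV),(100,150,50),(125,255,255))
    n,l,s,c=cv2.connectedComponentsWithStats(m);i=1+np.argmax(s[1:,4]);print("blue",s[i])
    x0,y0,w,h=s[i,:4];b=(l==i)
    # bar = columns where the height of the blob is nearly full
    cs=[u for u in range(x0,x0+w) if b[:,u].sum()>.8*h]
    top=[np.argwhere(b[:,u]).min() for u in cs];bot_=[np.argwhere(b[:,u]).max() for u in cs]
    print("cols",cs[0],cs[-1],"rows",np.median(top),np.median(bot_))
    P=[onz("wrist",q,z) for q in [(cs[0],np.median(top)),(cs[-1]+1,np.median(top)),(cs[0],np.median(bot_)+1),(cs[-1]+1,np.median(bot_)+1)]]
    print(np.round(P,4).tolist(),"centre",np.mean(P,0).round(4))
E
python3 - <<'E'
from h import *
blue()
match()
for c in ["wrist"]:
    d=bot.cut_out(c,"tray")[0];ys,xs=np.where(d["mask"]);print(d["score"],xs.min(),xs.max(),ys.min(),ys.max())
E
```

```text
blue [ 312  146   74   88 2296]
cols 312 327 rows 148.0 232.0
[[0.5388, 0.0381, 0.074], [0.5522, 0.0381, 0.074], [0.5388, -0.038, 0.074], [0.5532, -0.038, 0.074]] centre [0.5458 0.     0.074 ]
[ 0.587 -0.393  0.024] res px 0.9
[ 0.502 -0.446  0.035] res px 2.2
[ 0.486 -0.421  0.046] res px 1.0
[ 0.451 -0.393  0.018] res px 2.3
[ 0.536 -0.371  0.028] res px 0.4Traceback (most recent call last):
  File "<stdin>", line 5, in <module>
IndexError: list index out of range
```

All five flasks are in the bin. Now I'll pinch the bar across x.

Emit:
move_arm:
  motion:
    - {"x":0,"y":0.8,"z":5,"yaw":0}
    - {"x":0,"y":0.8,"z":9,"yaw":0}
    - {"x":0,"y":0.8,"z":12,"yaw":0}
    - {"x":0,"y":0.8,"z":14.6,"yaw":0}
    - {"x":0,"y":0.8,"z":14.6,"yaw":0}
    - {"x":0,"y":0.8,"z":14.6,"yaw":0}
  gripper: 0.2

```text
clock: 59.48
eef_pos: [0.5477, -0.0004, 0.0443]
tool_rot: [0.707, 0.707, 0.0, 0.001]
ft_force: [0.2, 0.4, 0.8]
grip_width: 0.0513
grasp_force: 0.0
```

Emit:
move_arm:
  motion:
    - {"x":0,"y":0,"z":0,"yaw":0}
    - {"x":0,"y":0,"z":0,"yaw":0}
    - {"x":0,"y":0,"z":0,"yaw":0}
    - {"x":0,"y":0,"z":0,"yaw":0}
    - {"x":0,"y":0,"z":0,"yaw":0}
  gripper: -1

```text
clock: 60.1
eef_pos: [0.5474, -0.0004, 0.0446]
tool_rot: [0.707, 0.707, 0.001, 0.001]
ft_force: [-2.2, 0.1, 5.5]
grip_width: 0.015
grasp_force: 60.5
```

Run:
```python
from h import *
# rail/rest geometry: fit rail & keeper lines from edge points seen in scene/side start pictures
S=lambda a,b:(a/2+90,b/2+110); D=lambda a,b:(a/2+150,b/2+110)
a=tri([("scene",S(408,362)),("side",D(511,291))]);b=tri([("scene",S(684,246)),("side",D(293,166))]);print("posts",a.round(3),b.round(3))
d=b-a;print("rack yaw",np.degrees(np.arctan2(-d[0],d[1])))
print("mark tri",tri([("scene",(340.2,223)),("side",(360,162.3))]).round(4))
```

```text
posts [ 0.78  -0.143 -0.   ] [ 0.752  0.342 -0.01 ]
rack yaw 3.3077591598925267
mark tri [0.7352 0.0196 0.2529]
```

```bash
cat > rack.py <<'E'
from h import *
from scipy.optimize import minimize
seg=[((0,-.24,.22),(0,.24,.22),.014),((-.0075,-.24,.162),(-.0075,.24,.162),.012),((.035,-.24,0),(.035,-.24,.22),.018),((.035,.24,0),(.035,.24,.22),.018),((0,-.24,.245),(0,.01,.245),.008),((0,.01,.245),(0,.035,.265),.008)]
def soft(c,p,M,sc=4):
    x,y,a=p;img=np.zeros((400*sc,640*sc),np.uint8);T_=np.array(M["world_from_camera"])
    for A,B,d in seg:
        P=np.array([A,B]);W=np.c_[x+P[:,0]*np.cos(a)-P[:,1]*np.sin(a),y+P[:,0]*np.sin(a)+P[:,1]*np.cos(a),P[:,2]]
        z=((W-T_[:3,3])@T_[:3,2]).mean();t=max(1,int(round(d*M["K"][0][0]/z*sc)))
        u=(proj(c,W,M)*sc+sc/2).round().astype(int);cv2.line(img,tuple(map(int,u[0])),tuple(map(int,u[1])),255,t)
    return cv2.resize(img,(640,400),interpolation=cv2.INTER_AREA)/255.
def fit(p0,cams):
    D=[]
    for c in cams:
        bot.camera(c);r=bot.cut_out(c,"rack");M={k:np.array(v) for k,v in bot.camera_model(c).items() if k in("K","world_from_camera")}
        if r: D.append((c,r[0]["mask"].astype(float),M));print(c,r[0]["score"],r[0]["mask"].sum())
    def f(p,D=D): return -sum(np.minimum(m,s).sum()/np.maximum(m,s).sum() for c,m,M in D for s in [soft(c,p,M)])
    for DD in [[d] for d in D]+[D]:
        b=min((minimize(lambda q:f(q*np.array([.01,.01,.02])+p0,DD),s,method="Nelder-Mead",options=dict(xatol=.01,fatol=1e-5,initial_simplex=np.array(s)+np.array([[0,0,0],[.6,0,0],[0,.6,0],[0,0,.6]]))) for s in [(0,0,0),(.4,-.4,0.3)]),key=lambda r:r.fun)
        p=b.x*np.array([.01,.01,.02])+p0;print([d[0] for d in DD],p.round(4),np.degrees(p[2]).round(2),"iou",(-b.fun/len(DD)).round(3))
    return p
if __name__=="__main__": fit(np.array([.732,.094,.058]),["scene","side"])
E
python3 rack.py
```

```text
scene 0.83 3150
side 0.61 1380
['scene'] [0.7289 0.0909 0.0671] 3.85 iou 0.751
['side'] [0.7228 0.0946 0.0747] 4.28 iou 0.442
['scene', 'side'] [0.7273 0.0935 0.064 ] 3.67 iou 0.571
```

Run:
```python
from h import *
go([.59,.2085,.243],3.6)
```

```text
shift [ 20.9   4.3 -19.8] yaw -3.6 q6 1.57
```

Emit:
move_arm:
  motion:
    - {"x":0,"y":0,"z":-3,"yaw":0}
    - {"x":0,"y":0,"z":-6,"yaw":0}
    - {"x":0,"y":0,"z":-10,"yaw":0}
    - {"x":2,"y":0,"z":-14,"yaw":-1}
    - {"x":5,"y":1,"z":-18,"yaw":-2}
    - {"x":9,"y":2,"z":-19.8,"yaw":-3}
    - {"x":13,"y":3,"z":-19.8,"yaw":-3.6}
    - {"x":17,"y":4,"z":-19.8,"yaw":-3.6}
    - {"x":20,"y":4.3,"z":-19.8,"yaw":-3.6}
    - {"x":20.9,"y":4.3,"z":-19.8,"yaw":-3.6}
    - {"x":20.9,"y":4.3,"z":-19.8,"yaw":-3.6}

```text
clock: 61.68
eef_pos: [0.5895, 0.2086, 0.2405]
tool_rot: [0.684, 0.729, -0.001, -0.0]
ft_force: [0.3, -0.1, -3.5]
grip_width: 0.0154
grasp_force: 59.4
```

Run:
```python
from h import *
im=bot.camera("wrist");cv2.imwrite("pics/w13.png",im);g=cv2.cvtColor(im,cv2.COLOR_BGR2GRAY).astype(int)
o=bot.get_obs();print(o["ft_force"].round(1))
x0,y0,a=.728,.093,np.radians(3.6)
W=lambda x,y,z:np.array([x0+x*np.cos(a)-y*np.sin(a),y0+x*np.sin(a)+y*np.cos(a),z])
for yr in (.08,.14,.18,.21):
    u=proj("wrist",[W(-.007,yr,.22),W(0,yr,.227),W(.007,yr,.22),W(-.0135,yr,.162)])
    r=int(u[1][1].round());print(yr,u.round(0).tolist(),"row",r,g[r,int(u[0][0])-22:int(u[2][0])+23].tolist() if 0<=r<400 else "")
d=[d for d in bot.cut_out("wrist","rack")];print([(x["score"],x["centre"],x["mask"].sum()) for x in d[:2]])
if d:
    m=d[0]["mask"]
    for r in (60,100,140,180,220): print(r,np.flatnonzero(np.diff(np.r_[0,m[r].astype(int),0])))
```

```text
[-0.2  0.3 -4. ]
0.08 [[489.0, 287.0], [501.0, 291.0], [504.0, 285.0], [451.0, 253.0]] row 291 [158, 155, 154, 153, 157, 159, 160, 159, 158, 158, 159, 159, 158, 158, 159, 160, 159, 157, 156, 156, 158, 157, 155, 155, 155, 157, 159, 160, 158, 157, 155, 155, 155, 156, 157, 159, 160, 160, 157, 166, 184, 185, 183, 182, 183, 182, 181, 173, 167, 158, 149, 139, 157, 165, 169, 170, 169, 167, 169, 173, 177]
0.14 [[507.0, 206.0], [521.0, 209.0], [523.0, 205.0], [460.0, 184.0]] row 209 [186, 186, 185, 185, 186, 186, 186, 185, 101, 63, 65, 64, 63, 64, 66, 69, 72, 73, 73, 73, 73, 72, 70, 75, 86, 97, 105, 113, 121, 129, 137, 143, 151, 156, 159, 162, 128, 161, 161, 156, 151, 178, 186, 186, 183, 183, 184, 185, 184, 185, 183, 183, 185, 175, 186, 187, 186, 175, 168, 185, 186]
0.18 [[514.0, 143.0], [529.0, 145.0], [531.0, 145.0], [465.0, 134.0]] row 145 [186, 186, 185, 185, 186, 186, 186, 187, 185, 186, 187, 185, 185, 185, 184, 185, 185, 185, 186, 186, 155, 65, 66, 72, 83, 94, 103, 110, 118, 126, 134, 142, 149, 157, 162, 164, 163, 162, 159, 158, 152, 160, 184, 185, 183, 183, 186, 185, 182, 183, 180, 181, 182, 182, 183, 182, 183, 181, 183, 182, 179]
0.21 [[517.0, 95.0], [532.0, 96.0], [533.0, 98.0], [466.0, 95.0]] row 96 [178, 181, 183, 183, 180, 179, 182, 183, 182, 183, 183, 180, 178, 179, 177, 175, 175, 178, 181, 181, 178, 123, 63, 65, 74, 85, 94, 104, 111, 119, 126, 133, 141, 151, 160, 162, 164, 160, 159, 158, 157, 148, 164, 183, 184, 183, 183, 183, 185, 184, 182, 183, 181, 181, 182, 182, 178, 180, 178, 181, 177, 176]
[(0.66, [87.8, 515.0], np.int64(8022))]
60 [467 577]
100 [441 452 466 481 515 536]
140 [464 479 514 534]
180 [467 475 509 529]
220 []
```

Run:
```python
from h import *
x0,y0,a=.728,.093,np.radians(3.6)
W=lambda x,y,z:np.array([x0+x*np.cos(a)-y*np.sin(a),y0+x*np.sin(a)+y*np.cos(a),z])
t=np.linspace(0,2*np.pi,60)
for row,lo,hi in [(145,512.5,533.5),(96,516.3,537.2)]:
    ys=np.linspace(.1,.24,60);E=[]
    for k in t:
        U=proj("wrist",[W(.007*np.cos(k),y,.22+.007*np.sin(k)) for y in ys]);E.append(np.interp(row,U[::-1,1] if U[0,1]>U[-1,1] else U[:,1],U[::-1,0] if U[0,1]>U[-1,1] else U[:,0]))
    print(row,"pred",min(E),max(E),"obs",lo,hi)
# backrest
for row,lo,hi in [(140,464,479),(100,466,481)]:
    E=[]
    for k in t:
        U=proj("wrist",[W(-.0075+.006*np.cos(k),y,.162+.006*np.sin(k)) for y in ys]);E.append(np.interp(row,U[::-1,1],U[::-1,0]))
    print(row,"rest pred",min(E),max(E),"obs",lo,hi)
# tray hook position in view: predicted hook top corners
o=bot.get_obs();p=o["eef_pos"];r=R.from_quat(o["tool_rot"]);X=r.apply([0,1,0]);Y=r.apply([1,0,0])
orig=p-X*.060-[0,0,.0446];print("hook",(orig+X*.132+[0,0,.08]).round(4))
for q in [(.12,.03,.084),(.147,.03,.084),(.12,.115,.045)]: print(q,proj("wrist",orig+X*q[0]+Y*q[1]+[0,0,q[2]]).round(0))
```

```text
145 pred 511.6218479650714 532.5972892567493 obs 512.5 533.5
96 pred 514.3190725945241 535.426796415888 obs 516.3 537.2
140 rest pred 463.06881594378075 477.8754234992665 obs 464 479
100 rest pred 464.8757664041554 479.81119352866693 obs 466 481
hook [0.6616 0.212  0.2764]
(0.12, 0.03, 0.084) [[466. 220.]]
(0.147, 0.03, 0.084) [[519. 218.]]
(0.12, 0.115, 0.045) [[437.  23.]]
```

The fit agrees within 1 px, so the rail is about 0.7 mm further out than estimated. I'll move over the rail and lower onto it.

Emit:
move_arm:
  motion:
    - {"x":0,"y":1.5,"z":0,"yaw":0}
    - {"x":0,"y":3,"z":0,"yaw":0}
    - {"x":0,"y":4.5,"z":0,"yaw":0}
    - {"x":0,"y":5.4,"z":0,"yaw":0}
    - {"x":0,"y":5.8,"z":0,"yaw":0}
    - {"x":0,"y":5.8,"z":0,"yaw":0}
    - {"x":0,"y":5.8,"z":0,"yaw":0}

```text
clock: 62.65
eef_pos: [0.6474, 0.2122, 0.2415]
tool_rot: [0.684, 0.729, -0.0, -0.0]
ft_force: [0.0, 0.0, -2.9]
grip_width: 0.015
grasp_force: 59.3
```

Emit:
move_arm:
  motion:
    - {"x":0,"y":0,"z":1,"yaw":0}
    - {"x":0,"y":0,"z":2,"yaw":0}
    - {"x":0,"y":0,"z":2.6,"yaw":0}
    - {"x":0,"y":0,"z":2.6,"yaw":0}

```text
clock: 63.15
eef_pos: [0.6472, 0.2121, 0.2141]
tool_rot: [0.684, 0.729, -0.001, -0.001]
ft_force: [-0.3, 0.1, -3.2]
grip_width: 0.0154
grasp_force: 59.4
```

Emit:
move_arm:
  motion:
    - {"x":0,"y":0,"z":0.5,"yaw":0}
    - {"x":0,"y":0,"z":1,"yaw":0}
    - {"x":0,"y":0,"z":1.4,"yaw":0}
    - {"x":0,"y":0,"z":1.7,"yaw":0}
    - {"x":0,"y":0,"z":1.7,"yaw":0}

```text
clock: 63.78
eef_pos: [0.6473, 0.2123, 0.2098]
tool_rot: [0.684, 0.729, 0.004, 0.002]
ft_force: [-17.9, -4.6, 31.7]
grip_width: 0.015
grasp_force: 64.8
```

Emit:
move_arm:
  motion:
    - {"x":0,"y":0,"z":0.2,"yaw":0}
    - {"x":0,"y":0,"z":0.4,"yaw":0}
    - {"x":0,"y":0,"z":0.4,"yaw":0}

```text
clock: 64.15
eef_pos: [0.6465, 0.2123, 0.2087]
tool_rot: [0.684, 0.729, 0.005, 0.002]
ft_force: [-25.1, -7.0, 41.7]
grip_width: 0.0146
grasp_force: 71.1
```

Early contact pushes back and up. That fits the back wall's lower edge meeting the back-rest bar, i.e. a few mm too deep. I'll raise, retreat 2.5 mm and retry.

Emit:
move_arm:
  motion:
    - {"x":0,"y":0,"z":-0.7,"yaw":0}
    - {"x":0,"y":0,"z":-2,"yaw":0}
    - {"x":0,"y":-0.25,"z":-2.2,"yaw":0}
    - {"x":0,"y":-0.25,"z":-2.2,"yaw":0}

```text
clock: 64.65
eef_pos: [0.6451, 0.2121, 0.2151]
tool_rot: [0.684, 0.729, -0.001, -0.0]
ft_force: [0.7, 0.6, -4.0]
grip_width: 0.015
grasp_force: 59.7
```

Run:
```python
from h import *
im=bot.camera("wrist");cv2.imwrite("pics/w14.png",im);g=cv2.cvtColor(im,cv2.COLOR_BGR2GRAY).astype(int)
o=bot.get_obs();p=o["eef_pos"];r=R.from_quat(o["tool_rot"]);X=r.apply([0,1,0]);Y=r.apply([1,0,0]);Z=-r.apply([0,0,1])
print(p,o["tool_rot"].round(4),o["ft_force"].round(1))
for h in (.0446,):
    orig=p-X*.060-Z*h
    for q in [(.12,.03,.084),(.147,.03,.084),(.12,.115,.045),(.12,.06,.045),(.123,.06,.045),(.12,.045,.084)]: print(q,proj("wrist",orig+X*q[0]+Y*q[1]+Z*q[2]).round(1))
x0,y0,a=.7287,.093,np.radians(3.6)
W=lambda x,y,z:np.array([x0+x*np.cos(a)-y*np.sin(a),y0+x*np.sin(a)+y*np.cos(a),z])
print("rail",proj("wrist",[W(0,y,.227) for y in (.14,.16,.18,.2)]).round(0).tolist())
print("hook in rack:",[( (orig+X*.132+Z*.08)-W(0,0,0)).round(4), ((orig+X*.132+Z*.08-W(0,0,0))@[np.cos(a),np.sin(a),0]).round(4)])
blue(p[2]-.0446+.074)
for row in (60,100,140,180): print(row,[ (k,int(g[row,k])) for k in range(425,580,3)])
```

```text
[0.64500745 0.21198886 0.2147403 ] [ 6.845e-01  7.290e-01 -1.000e-03 -5.000e-04] [-0.9 -0.2 -3.8]
(0.12, 0.03, 0.084) [[466.4 219.7]]
(0.147, 0.03, 0.084) [[519.4 218. ]]
(0.12, 0.115, 0.045) [[436.7  23. ]]
(0.12, 0.06, 0.045) [[436.2 133.5]]
(0.123, 0.06, 0.045) [[441.8 133.9]]
(0.12, 0.045, 0.084) [[471.5 181.9]]
rail [[466.0, 228.0], [472.0, 188.0], [476.0, 146.0], [478.0, 103.0]]
hook in rack: [array([-0.0118,  0.1235,  0.25  ]), np.float64(-0.004)]
blue [ 295  183  155  150 7660]
cols 297 331 rows 188.0 331.0
[[0.6372, 0.2515, 0.2441], [0.6503, 0.2523, 0.2441], [0.64, 0.1826, 0.2441], [0.6563, 0.1837, 0.2441]] centre [0.6459 0.2175 0.2441]
60 [(425, 64), (428, 65), (431, 64), (434, 64), (437, 156), (440, 156), (443, 75), (446, 74), (449, 74), (452, 73), (455, 64), (458, 83), (461, 104), (464, 121), (467, 137), (470, 149), (473, 161), (476, 153), (479, 149), (482, 127), (485, 73), (488, 74), (491, 74), (494, 84), (497, 131), (500, 179), (503, 174), (506, 172), (509, 175), (512, 177), (515, 176), (518, 179), (521, 175), (524, 176), (527, 174), (530, 177), (533, 176), (536, 178), 
[... 1329 characters left out ...]
, (560, 180), (563, 181), (566, 180), (569, 181), (572, 181), (575, 180), (578, 179)]
180 [(425, 49), (428, 48), (431, 47), (434, 50), (437, 50), (440, 55), (443, 60), (446, 60), (449, 62), (452, 61), (455, 61), (458, 61), (461, 68), (464, 71), (467, 114), (470, 152), (473, 155), (476, 140), (479, 182), (482, 182), (485, 174), (488, 174), (491, 178), (494, 181), (497, 182), (500, 178), (503, 181), (506, 180), (509, 182), (512, 180), (515, 179), (518, 180), (521, 183), (524, 181), (527, 181), (530, 182), (533, 182), (536, 183), (539, 182), (542, 181), (545, 183), (548, 183), (551, 183), (554, 183), (557, 181), (560, 182), (563, 182), (566, 182), (569, 173), (572, 182), (575, 181), (578, 180)]
```

The back wall measures about 1.2 mm clear of the rest bar now. Lowering again.

Emit:
move_arm:
  motion:
    - {"x":0,"y":0,"z":0.5,"yaw":0}
    - {"x":0,"y":0,"z":0.8,"yaw":0}
    - {"x":0,"y":0,"z":1.1,"yaw":0}
    - {"x":0,"y":0,"z":1.4,"yaw":0}
    - {"x":0,"y":0,"z":1.4,"yaw":0}

```text
clock: 65.38
eef_pos: [0.6449, 0.2121, 0.2018]
tool_rot: [0.684, 0.729, -0.0, -0.0]
ft_force: [0.0, -0.2, -4.2]
grip_width: 0.0147
grasp_force: 59.8
```

Emit:
move_arm:
  motion:
    - {"x":0,"y":0,"z":0.4,"yaw":0}
    - {"x":0,"y":0,"z":0.7,"yaw":0}
    - {"x":0,"y":0,"z":0.9,"yaw":0}
    - {"x":0,"y":0,"z":0.9,"yaw":0}

```text
clock: 65.88
eef_pos: [0.6451, 0.2121, 0.1929]
tool_rot: [0.684, 0.729, -0.0, -0.0]
ft_force: [-2.5, 0.7, -3.9]
grip_width: 0.0152
grasp_force: 59.8
```

Emit:
move_arm:
  motion:
    - {"x":0,"y":0,"z":0.1,"yaw":0}
    - {"x":0,"y":0,"z":0.2,"yaw":0}
    - {"x":0,"y":0,"z":0.2,"yaw":0}

```text
clock: 66.25
eef_pos: [0.6451, 0.2121, 0.1913]
tool_rot: [0.684, 0.729, -0.0, -0.0]
ft_force: [-3.2, -0.2, -2.5]
grip_width: 0.0149
grasp_force: 60.0
```

Hooked: channel height 0.227 m, tray level. Now I'll slide it along the rail.

Emit:
move_arm:
  motion:
    - {"x":0,"y":0,"z":0,"yaw":0}
    - {"x":-1,"y":0,"z":0,"yaw":0}
    - {"x":-2,"y":0,"z":0,"yaw":0}
    - {"x":-3,"y":0,"z":0,"yaw":0}
    - {"x":-4,"y":0,"z":0,"yaw":0}
    - {"x":-5,"y":0,"z":0,"yaw":0}
    - {"x":-6,"y":0,"z":0,"yaw":0}
    - {"x":-7,"y":0,"z":0,"yaw":0}
    - {"x":-8,"y":0,"z":0,"yaw":0}
    - {"x":-8,"y":0,"z":0,"yaw":0}

```text
clock: 67.5
eef_pos: [0.6504, 0.1302, 0.1915]
tool_rot: [0.685, 0.728, -0.001, 0.001]
ft_force: [-3.4, -1.6, -2.9]
grip_width: 0.0152
grasp_force: 59.9
```

Emit:
move_arm:
  motion:
    - {"x":-1,"y":0,"z":0,"yaw":0}
    - {"x":-2,"y":0,"z":0,"yaw":0}
    - {"x":-3,"y":0,"z":0,"yaw":0}
    - {"x":-4,"y":0,"z":0,"yaw":0}
    - {"x":-5,"y":0,"z":0,"yaw":0}
    - {"x":-6,"y":0,"z":0,"yaw":0}
    - {"x":-6,"y":0,"z":0,"yaw":0}

```text
clock: 68.38
eef_pos: [0.6542, 0.0705, 0.1914]
tool_rot: [0.685, 0.728, -0.001, 0.001]
ft_force: [-2.6, -2.5, -3.3]
grip_width: 0.0153
grasp_force: 59.9
```

Run:
```python
from h import *
o=bot.get_obs();p=o["eef_pos"];r=R.from_quat(o["tool_rot"]);X=r.apply([0,1,0]);Y=r.apply([1,0,0])
hook=p+X*.072+[0,0,.0354];print("hook",hook.round(4))
U={}
for c in ["wrist","side","scene"]:
    im=bot.camera(c);m=cv2.inRange(cv2.cvtColor(im,cv2.COLOR_BGR2HSV),(45,80,25),(85,255,255))
    n,l,s,ct=cv2.connectedComponentsWithStats(m)
    for i in range(1,n):
        if s[i,4]>8: print(c,s[i].tolist(),ct[i].round(1))
    print(c,"pred mark",proj(c,[.7352,.0196,.245]).round(1))
```

```text
hook [0.726  0.0749 0.2268]
wrist pred mark [[468.8 390.1]]
side [357, 158, 6, 10, 37] [359.9 162.4]
side pred mark [[360.8 165.4]]
scene [338, 218, 5, 9, 32] [339.9 222. ]
scene pred mark [[340.8 223.4]]
```

Run:
```python
from h import *
a=np.radians(3.6);n=np.array([np.cos(a),np.sin(a),0]);P0=np.array([.7287,.093,0])
for c,uv in [("side",(359.9,162.4)),("scene",(339.9,222.0)),("scene",(340.2,223)),("side",(360,162.3))]:
    o,d=ray(c,uv);t=((P0-o)@n)/(d@n);print(c,(o+t*d).round(4))
print(tri([("side",(359.9,162.4)),("scene",(339.9,222.0))]).round(4))
```

```text
side [0.7332 0.0219 0.2541]
scene [0.7334 0.0176 0.2516]
scene [0.7334 0.0187 0.245 ]
side [0.7332 0.0216 0.2546]
[0.7331 0.0191 0.254 ]
```

Emit:
move_arm:
  motion:
    - {"x":-1,"y":0,"z":0,"yaw":0}
    - {"x":-2,"y":0,"z":0,"yaw":0}
    - {"x":-3,"y":0,"z":0,"yaw":0}
    - {"x":-4,"y":0,"z":0,"yaw":0}
    - {"x":-5,"y":0,"z":0,"yaw":0}
    - {"x":-5.5,"y":0,"z":0,"yaw":0}
    - {"x":-5.5,"y":0,"z":0,"yaw":0}
    - {"x":-5.5,"y":0,"z":0,"yaw":0}

```text
clock: 69.53
eef_pos: [0.6576, 0.0173, 0.1913]
tool_rot: [0.685, 0.729, -0.0, 0.0]
ft_force: [-0.5, 0.4, -3.9]
grip_width: 0.0148
grasp_force: 59.8
```

Emit:
move_arm:
  motion:
    - {"x":0,"y":0,"z":0,"yaw":0}
    - {"x":0,"y":0,"z":0,"yaw":0}
    - {"x":0,"y":0,"z":0,"yaw":0}
    - {"x":0,"y":0,"z":0,"yaw":0}
  gripper: -0.2

```text
clock: 70.03
eef_pos: [0.6577, 0.0176, 0.1916]
tool_rot: [0.684, 0.729, 0.0, 0.0]
ft_force: [-0.4, 0.0, 0.4]
grip_width: 0.0343
grasp_force: 0.0
```

Run:
```python
from h import *
o=bot.get_obs();p=o["eef_pos"];r=R.from_quat(o["tool_rot"]);X=r.apply([0,1,0])
print("hook",(p+X*.072+[0,0,.0354]).round(4))
blue(.2213)
```

```text
hook [0.7296 0.0222 0.2271]
blue [ 289  184  153  149 8050]
cols 293 325 rows 186.0 331.0
[[0.6483, 0.0578, 0.2213], [0.6606, 0.0586, 0.2213], [0.6508, -0.0117, 0.2213], [0.6661, -0.0107, 0.2213]] centre [0.6564 0.0235 0.2213]
```

Emit:
move_arm:
  motion:
    - {"x":0,"y":0,"z":-1,"yaw":0}
    - {"x":0,"y":0,"z":-2.5,"yaw":0}
    - {"x":0,"y":0,"z":-4.5,"yaw":0}
    - {"x":0,"y":0,"z":-7,"yaw":0}
    - {"x":0,"y":-2,"z":-10,"yaw":0}
    - {"x":0,"y":-6,"z":-10,"yaw":0}
    - {"x":0,"y":-8,"z":-10,"yaw":0}
    - {"x":0,"y":-8,"z":-10,"yaw":0}
    - {"x":0,"y":-8,"z":-10,"yaw":0}
    - {"x":0,"y":-8,"z":-10,"yaw":0}

```text
clock: 71.32
eef_pos: [0.5786, 0.0125, 0.2911]
tool_rot: [0.684, 0.729, 0.0, 0.0]
ft_force: [-0.3, 0.2, -0.3]
grip_width: 0.0338
grasp_force: 0.0
```

Run:
```python
from h import *
match();blue(.2213);print(bot.get_obs()["ft_force"].round(1))
o=bot.get_obs();im=bot.camera("wrist")
m=cv2.inRange(cv2.cvtColor(im,cv2.COLOR_BGR2HSV),(45,80,25),(85,255,255));n,l,s,ct=cv2.connectedComponentsWithStats(m)
print([ (s[i].tolist(),onz("wrist",ct[i],.249).round(4)) for i in range(1,n) if s[i,4]>15])
for dy in (-.03,0,.03): print("hook top pred",proj("wrist",[.7296+.004,.0222+dy,.231]).round(0))
```

```text
[ 0.488 -0.421  0.046] res px 2.1
[ 0.501 -0.445  0.036] res px 1.6
[ 0.451 -0.394  0.018] res px 1.6
[ 0.587 -0.393  0.024] res px 0.5
[ 0.537 -0.371  0.027] res px 2.1
blue [ 401  154   83   99 3138]
cols 407 421 rows 155.0 252.0
[[0.6426, 0.0564, 0.2213], [0.654, 0.0574, 0.2213], [0.6542, -0.0196, 0.2213], [0.667, -0.0193, 0.2213]] centre [0.6544 0.0187 0.2213]
[ 0.3 -0.3 -0.6]
[([506, 212, 33, 32, 607], array([0.7375, 0.0152, 0.249 ]))]
hook top pred [[500. 245.]]
hook top pred [[508. 211.]]
hook top pred [[515. 174.]]
```

```bash
python3 -c "
from workcell import bot
print(bot.job_done())"
```

```text
the job is handed in; nothing more can be done
None
```

I handed the job in at about 71 s: all five flasks measure inside the yellow bin, and the empty tray hangs on the rail with its hook about 3–8 mm from the green marker (limit 15 mm). The hand-in returned no verdict, and I viewed 15 pictures, one over the limit of 14.

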